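Make the microscope bench ready for a sample change

ROBOT

A 7-joint arm with a two-finger parallel gripper is mounted at the origin on the work surface. World frame = base frame: x ahead of the robot, y to its left, z up, the work surface at z = 0. Lengths are in mm, angles in rad, forces in N, time in s.
With the tool pointing down it reaches from about 350 to 775 mm from the base axis. Payload 3.1 kg.
Tool frame: the origin (TCP) lies midway between the tips of the shut fingers; the grasp point (between the pads) lies robot.hold_point_z behind it (robot.hold_point_z is the distance from the TCP to the grasp point, in mm); x points along the fingers, y is the direction in which the jaws open and shut, and the axes are right-handed (so a half turn about x gives the same grasp; the last joint's range is limited). The gripper opens to 85 mm and grips with 20 to 120 N. Pads are 22 mm wide; open, the fingers measure 114 mm over their backs; the gripper's body (76 mm by 85 mm) begins 54 mm behind the grasp point. The pads swing forward as they close: fully open they stand 13 mm farther back than shut.
Start: joints at [-1.262, 0.311, 0.014, 1.512, -0.004, 1.319, -0.027], TCP at [188.981, 516.53, 231.304] pointing down, gripper open.
Joint ranges: [-2.7, 2.7], [-0.3, 1.91], [-1.27, 1.3], [0.12, 2.57], [-1.44, 4.58], [0.2, 2.03], [-3.05, 3.05]. Speed limits (rad/s): [2.79, 2.79, 3.14, 3.14, 3.14, 3.14, 3.14].

INTERFACE

Orientations are given as a 3x3 rotation matrix whose columns are the frame's x, y, z axes.
In Python, from workcell import robot gives the robot as it stands.
- The arm moves only by the tool play_rows, never from a script. Its argument "increments" is a list of rows, each an object of numbers: "tx", "ty", "tz": the shift along the tool's x, y, z in units of 25 mm (1.0 is 25 mm); "rx", "ry", "rz": the turn, a rotation vector about the tool's x, y, z in units of 5 degrees (1.0 is 5 degrees). In form: [{"tx": .., "ty": .., "tz": .., "rx": .., "ry": .., "rz": ..}, ...]. A call has 1 to 12 rows; each row is the pose to reach, as a shift and turn from the pose measured when the call began, along the tool's axes at that moment; what a row does not reach only later rows make up. A row lasts 1/8 s, in which the tool goes at most 62.5 mm and 10.7 degrees, less where a joint would pass 70% of its speed; a pose out of reach is approached as far as the arm can. A call with a gripper value outside its range is refused whole. "jaw" is the opening in per cent of the stroke, from 0 (shut) to 100 (fully open), set as the call begins (left out, the last holds). The fingers move at their own pace and stop on an object; "squeeze" is the grip in N (left out, the last holds). Time passes only in rows, so rows that repeat a pose let the fingers close. It gives the time, the measured TCP pose, the force and the opening at its end, in the units of the state.
- robot.get_state(): the state, without advancing time (a new reading comes with each control period).
- robot.capture(name): name is "side" or "top"; returns (picture, depth): 400x640x3 uint8, red, green, blue; 400x640 float32, mm along the optical axis (not along the pixel's ray), 0 where there is no reading.
- robot.camera_model(name): a dict with "vertical_fov" (degrees; the focal length in pixels is half the picture's height over the tangent of half this angle, whatever the lens; pixels are square), "cx", "cy" (the principal point, pixels), "dist" ([k1, k2, p1, p2, k3] as OpenCV has them; the pictures are not rectified), "R" (3x3) and "t" (3): a world point X has camera coordinates R X + t. Camera axes: x right, y down, z forward; pixel columns grow to the right and rows downward; lengths in mm; the calibration is good to about 2 mm. A picture is of the moment at which its call begins. camera_model takes no time and is no camera call.
- robot.close_job(): hands the job in, once; it reports no verdict.
The state is a dict: "time": time; "qpos": joint angles; "qd": joint speeds; "effort": joint torques, N m; "tool_pos": TCP position; "orientation": TCP orientation; "ft_force": force on the tool from outside, world axes, zero at the start; "moment": the same for the moment, N m; "width": opening from 0.0 (shut) to 1.0 (fully open).
Only numpy, scipy, OpenCV 4.12 (cv2) and the standard library are available. Lean on these libraries where they do the work, as an engineer would, in place of code of your own. Each camera call takes 0.05 s, during which the arm holds its last target.

TASK

Set the flat black sample box on the middle of the translation stage's platform, square with it, and stand the brass weight upright on the middle of the box's lid. Stand the three microscope objectives nose up, each on the middle of its own round rubber pad, in order of length: the longest on the pad next to the stage, the shortest on the pad furthest from the stage, and the middle one between them. Never tip an objective over, and leave the covered glass dish where it is.

Things in the scene. Friction and masses are not known exactly. Their poses are not given: they have to be found in the camera images.
- stage: Translation stage, fixed: black block, 90 mm square at the foot, two micrometer heads with red ends on its far side (to 97 mm from its centre, below the platform), and on top a bare level aluminium platform, 70 mm square, its upper face 45 mm above the table. Origin: centre of its underside, under the platform's centre; x (away from robot) and y along the platform's sides.
- pad_a: One of three identical round black rubber pads, 52 mm in diameter, 4 mm thick, fixed to the table in a loose row left to right, with the stage at one end of the row (either end; the letters tell nothing of the order). Centre to stage centre: next pad 115 to 195 mm, middle 220 to 300, furthest 365 to 440. Origin: centre of its underside, on the table; its top is 4 mm higher.
- pad_b: One of three identical round black rubber pads, 52 mm in diameter, 4 mm thick, fixed to the table in a loose row left to right, with the stage at one end of the row (either end; the letters tell nothing of the order). Centre to stage centre: next pad 115 to 195 mm, middle 220 to 300, furthest 365 to 440. Origin: centre of its underside, on the table; its top is 4 mm higher.
- pad_c: One of three identical round black rubber pads, 52 mm in diameter, 4 mm thick, fixed to the table in a loose row left to right, with the stage at one end of the row (either end; the letters tell nothing of the order). Centre to stage centre: next pad 115 to 195 mm, middle 220 to 300, furthest 365 to 440. Origin: centre of its underside, on the table; its top is 4 mm higher.
- objective_long: Microscope objective, steel with a narrow black band, standing on its flat wide end, the narrowing nose and its small lens up: the longest and slimmest of three, 70 mm tall. The lower 42 mm are a plain cylinder 26 mm in diameter (grip there); above that it tapers. 80 to 230 g. Origin: centre of its underside; z up along its axis.
- objective_middle: Microscope objective, steel with a narrow black band, standing on its flat wide end, the narrowing nose and its small lens up: the middle one of three, 55 mm tall. The lower 33 mm are a plain cylinder 32 mm in diameter (grip there); above that it tapers. 80 to 230 g. Origin: centre of its underside; z up along its axis.
- objective_short: Microscope objective, steel with a narrow black band, standing on its flat wide end, the narrowing nose and its small lens up: the shortest and widest of three, 40 mm tall. The lower 24 mm are a plain cylinder 40 mm in diameter (grip there); above that it tapers. 80 to 230 g. Origin: centre of its underside; z up along its axis.
- sample_box: Flat closed sample box, black plastic, square, 56 by 56 mm and 16 mm high, with a thin grey seam line round it and a flat lid that cannot come off. 40 to 85 g. Origin: centre of its underside; x and y along its sides, z up. Any quarter turn of it is as good as another.
- weight: Brass weight: a cylinder 30 mm in diameter and 20 mm high (grip there) with a small knob, 18 mm in diameter, on top, 32 mm high in all. 80 to 170 g. Origin: centre of its underside; z up.
- dish: Small covered glass dish, round, 40 mm in diameter and 12 mm high, with a round white paper patch on its lid, loose on the table among the things to be moved. To be left alone. Origin: centre of its underside.

How it is judged (in metres and radians):
At the end, for the whole second after the job is handed in: Box flat on the platform, within 10 mm of its centre and 0.2 rad of square; weight upright on the lid within 10 mm of its centre; long, middle, short objective upright, nose up, on the nearest, middle, furthest pad from the stage, each within 12 mm of the pad's centre; all at rest (((horizontal distance between objective_long and pad_a below 0.012 m and horizontal distance between pad_a and stage below 0.205 m) or (horizontal distance between objective_long and pad_b below 0.012 m and horizontal distance between pad_b and stage below 0.205 m) or (horizontal distance between objective_long and pad_c below 0.012 m and horizontal distance between pad_c and stage below 0.205 m)) and ((horizontal distance between objective_middle and pad_a below 0.012 m and horizontal distance between pad_a and stage between 0.205 and 0.305 m) or (horizontal distance between objective_middle and pad_b below 0.012 m and horizontal distance between pad_b and stage between 0.205 and 0.305 m) or (horizontal distance between objective_middle and pad_c below 0.012 m and horizontal distance between pad_c and stage between 0.205 and 0.305 m)) and ((horizontal distance between objective_short and pad_a below 0.012 m and horizontal distance between pad_a and stage above 0.305 m) or (horizontal distance between objective_short and pad_b below 0.012 m and horizontal distance between pad_b and stage above 0.305 m) or (horizontal distance between objective_short and pad_c below 0.012 m and horizontal distance between pad_c and stage above 0.305 m)) and height (world z) of objective_long between 0.001 and 0.009 m and angle between each of objective_long, objective_middle, objective_short, sample_box, weight's own z axis and vertical below 0.1 rad and height (world z) of objective_middle between 0.001 and 0.009 m and height (world z) of objective_short between 0.001 and 0.009 m and horizontal distance between sample_box and stage below 0.01 m and z of sample_box in the frame of stage between 0.041 and 0.05 m and (angle between the x axis of sample_box and the x axis of stage, either way round below 0.2 rad or angle between the x axis of sample_box and the x axis of stage, either way round above 1.37 rad) and horizontal distance between weight and sample_box below 0.01 m and z of weight in the frame of sample_box between 0.012 and 0.021 m and linear speed of each of objective_long, objective_middle, objective_short, sample_box, weight below 0.02 m/s and angular speed of each of objective_long, objective_middle, objective_short, sample_box, weight below 0.2 rad/s); the robot touches nothing.
It fails at once if an objective is tipped over (leans more than 1 rad) (angle between any of objective_long, objective_middle, objective_short's own z axis and vertical above 1 rad).
It fails at once if the covered glass dish is moved more than 15 mm (distance of dish from where it was at the start of the episode above 0.015 m).
It also fails if it takes over 112 s, if anything falls off the work surface, if the arm or the gripper's body presses on something with over 40 N, if the wrist force passes 120 N, or if a joint passes its speed limit or range.

## Working session

There is one attempt and no reset: what is moved stays moved. The work goes in short steps, Python scripts to look and compute and a tool call to move; the robot and the scene stay as the last step left them, time stands still between calls to the robot, and variables do not carry over. Pictures are saved under pics/ and viewed, and the job is handed in when it is done.

Besides the shell and the picture viewer there is one more tool, called after "Request:" by a JSON object that holds its "method" and its "body", one argument or row to a line. play_rows: Moves the arm, as the interface text tells. Its arguments: {"type":"object","properties":{"increments":{"type":"array","items":{"type":"object","properties":{"tx":{"type":"number"},"ty":{"type":"number"},"tz":{"type":"number"},"rx":{"type":"number"},"ry":{"type":"number"},"rz":{"type":"number"}}}},"jaw":{"type":"number"},"squeeze":{"type":"number"}},"required":["increments"]}

```bash
mkdir -p pics; ls
python3 - <<'E'
from workcell import robot
import cv2,numpy as np
print(robot.get_state()); print(robot.hold_point_z)
for n in ("top","side"):
    p,d=robot.capture(n); cv2.imwrite(f"pics/{n}0.png",p[:,:,::-1]); np.save(f"pics/{n}0_d.npy",d); print(n,robot.camera_model(n))
E
```

```text
pics
{'time': 0.0, 'qpos': array([-1.26167558,  0.31171213,  0.01400636,  1.51304601, -0.00438926,
        1.3191845 , -0.02721604]), 'qd': array([1.51352833e-03, 5.32036225e-05, 1.18352837e-03, 8.52678389e-04,
       3.24373085e-04, 1.02991930e-03, 4.16115528e-04]), 'effort': array([ 3.52076222e-04, -3.79913020e+01,  1.46290390e-01, -2.30589294e+01,
        1.22983867e-02,  1.36928874e-02, -1.47350113e-05]), 'tool_pos': array([188.77011653, 515.82534368, 230.23299151]), 'orientation': array([[-6.92762696e-04,  3.43621106e-01,  9.39108117e-01],
       [-2.21355966e-03,  9.39105515e-01, -3.43621787e-01],
       [-9.99997310e-01, -2.31682020e-03,  1.10048551e-04]]), 'ft_force': array([-0.00851571,  0.3417135 , -0.0507994 ]), 'moment': array([-0.01660873,  0.01779677,  0.08672065]), 'width': 1.0027469538848501}
18.700000000000003
top {'vertical_fov': 54.485848130353375, 'cx': 319.5962754012547, 'cy': 196.95850820592125, 'dist': array([-0.05531432,  0.        ,  0.        ,  0.        ,  0.        ]), 'R': array([[-6.56069962e-05, -9.99977834e-01,  6.65786248e-03],
       [-9.91694331e-01, -7.91254101e-04, -1.28614649e-01],
       [ 1.28617066e-01, -6.61100250e-03, -9.91672297e-01]]), 't': array([-17.77035388, 563.9005101 , 916.06385173])}
side {'vertical_fov': 48.158033174521705, 'cx': 319.1341565859916, 'cy': 205.48054178697643, 'dist': array([-0.09650563,  0.        ,  0.        ,  0.        ,  0.        ]), 'R': array([[ 0.8096277 , -0.58650761, -0.02262303],
       [-0.34451044, -0.44365735, -0.82733349],
       [ 0.47520052,  0.67762599, -0.56125528]]), 't': array([-456.07148743,  237.43295886,  926.20595742])}
```

View pics/top0.png

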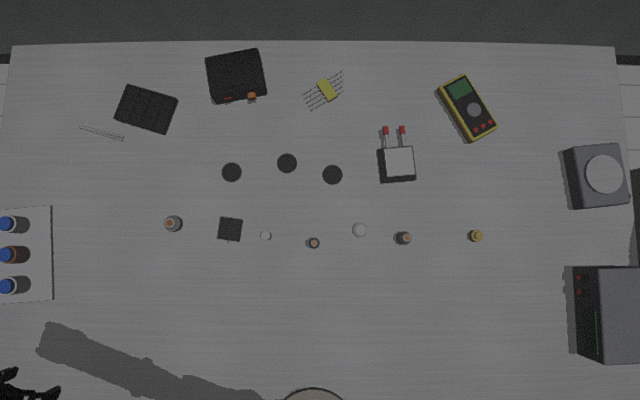

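View pics/side0.png

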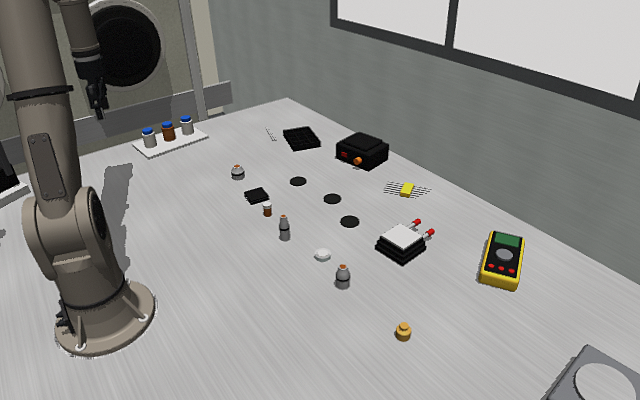

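Top view: the stage is at (398,163), and the pads from nearest outward are at (332,174), (287,162) and (231,172). Objectives are at (173,223) short, (314,243) long and (403,238) middle. The box is at (230,229), the dish at (359,230), the weight at (476,236), and a small bottle, not listed, at (265,236). The side view agrees.

```bash
cat > h.py <<'E'
from workcell import robot
import cv2,numpy as np
def K(n):
    m=robot.camera_model(n); f=200/np.tan(np.radians(m["vertical_fov"]/2))
    return np.array([[f,0,m["cx"]],[0,f,m["cy"]],[0,0,1]]),m
def rays(n,uv):
    k,m=K(n); x=cv2.undistortPoints(np.float64(uv).reshape(-1,1,2),k,m["dist"]).reshape(-1,2)
    return np.c_[x,np.ones(len(x))],m
def onplane(n,uv,z):
    r,m=rays(n,uv); d=r@m["R"]; o=-m["R"].T@m["t"]
    return o+d*((z-o[2])/d[:,2])[:,None]
def cloud(n,dep):
    v,u=np.mgrid[0:400,0:640]; r,m=rays(n,np.c_[u.ravel(),v.ravel()])
    P=(r*dep.reshape(-1,1)-m["t"])@m["R"]; P[dep.ravel()==0]=np.nan
    return P.reshape(400,640,3)
def proj(n,X):
    k,m=K(n); return cv2.projectPoints(np.float64(X).reshape(-1,1,3),cv2.Rodrigues(m["R"])[0],m["t"],k,m["dist"])[0].reshape(-1,2)
E
python3 - <<'E'
from h import *
np.set_printoptions(precision=1,suppress=True)
for n,bx in (("top",(140,110,500,270)),("side",(220,150,450,350))):
    p=cv2.imread(f"pics/{n}0.png"); P=cloud(n,np.load(f"pics/{n}0_d.npy"))
    x0,y0,x1,y1=bx
    m=np.zeros((400,640),np.uint8); m[y0:y1,x0:x1]=1
    t=P[y0:y1,x0:x1,2]; print(n,"table z median",np.nanmedian(t), "nan",np.isnan(t).mean())
    m&=(np.nan_to_num(P[...,2])>np.nanmedian(t)+6).astype(np.uint8)
    k,l,s,c=cv2.connectedComponentsWithStats(m)
    for i in range(1,k):
        if s[i,4]<25: continue
        q=P[l==i]; zt=np.percentile(q[:,2],97); tp=q[q[:,2]>zt-4]
        print(c[i],s[i],"ztop",zt,"mid",(q.min(0)+q.max(0))/2,"ext",np.ptp(q,axis=0),"topmean",tp.mean(0))
p=cv2.imread("pics/top0.png")[120:260,150:500]; cv2.imwrite("pics/t0z.png",cv2.resize(p,None,fx=2.28,fy=2.28,interpolation=cv2.INTER_CUBIC))
# dark blobs (pads) + white platform, top
g=cv2.imread("pics/top0.png").max(2); m=np.zeros_like(g); m[110:260,140:500]=(g<70)[110:260,140:500]
k,l,s,c=cv2.connectedComponentsWithStats(m)
for i in range(1,k):
    if s[i,4]>60: print("dark",c[i],s[i],onplane("top",c[i],4),onplane("top",c[i],16))
E
```

```text
top table z median 0.9829271194807861 nan 0.004253472222222222
[156.  120.7] [140 110  35  25 314] ztop 24.342450615509577 mid [765.2 408.4  16.2] ext [65.7 87.6 18.3] topmean [760.2 400.6  22.3]
[473.9 123. ] [ 448  110   51   34 1068] ztop 48.58656299994584 mid [ 753.2 -415.1   29.6] ext [ 89.8 119.7  44.6] topmean [ 776.2 -407.9   48. ]
[396.2 160.1] [ 377  126   40   57 1442] ztop 48.329860221898926 mid [ 677.1 -213.9   28.6] ext [145.   97.6  43.2] topmean [ 651.  -213.6   46.3]
[173.  222.8] [165 215  18  17 232] ztop 42.46107989449788 mid [500.5 346.6  25.5] ext [39.7 35.9 36. ] topmean [500.8 348.3  40.9]
[229.2 228.3] [217 216  26  27 515] ztop 19.717752371025263 mid [486.4 207.4  14.5] ext [64.6 60.6 14.6] topmean [488.6 207.4  17.5]
[360.4 228.9] [353 221  16  16 199] ztop 16.598852781771395 mid [ 487.8 -119.7   13.7] ext [37.4 38.1  9.2] topmean [ 486.9 -120.    14.2]
[265.3 234.7] [260 230  11  10  84] ztop 38.75053386410164 mid [472.1 115.1  24. ] ext [21.9 23.6 32.1] topmean [471.6 114.3  36.8]
[403.4 237.2] [396 231  15  13 158] ztop 58.743925683467666 mid [ 466.  -22
[... 1849 characters left out ...]
k [459.7 126.3] [448 110  26  33 171] [[ 755.7 -386.1    4. ]] [[ 751.8 -381.4   16. ]]
dark [476.7 121.1] [458 110  38  27 511] [[ 770.4 -432.6    4. ]] [[ 766.4 -427.5   16. ]]
dark [389.5 170.4] [377 147  39  36 424] [[ 637.  -197.3    4. ]] [[ 634.6 -195.    16. ]]
dark [286.6 162.9] [277 154  20  19 297] [[656.3  66.9   4. ]] [[653.6  66.   16. ]]
dark [231.1 171.8] [222 163  20  19 290] [[632.9 208.9   4. ]] [[630.5 206.2  16. ]]
dark [331.8 174.4] [322 165  20  20 300] [[626.4 -49.    4. ]] [[624.1 -48.5  16. ]]
dark [229.6 228.8] [217 217  26  25 494] [[487.3 208.5   4. ]] [[486.7 205.8  16. ]]
dark [400.4 237.8] [396 232  13  12  89] [[ 464.8 -220.8    4. ]] [[ 464.5 -218.2   16. ]]
```

View pics/t0z.png

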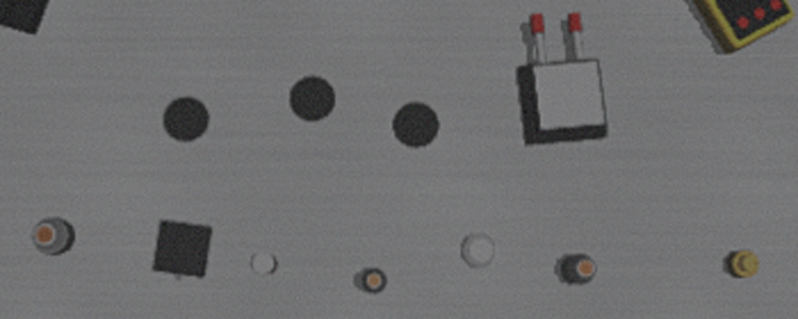

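```bash
cat > m1.py <<'E'
from h import *
np.set_printoptions(precision=2,suppress=True)
def quad(n,mask,z,lab):
    cs,_=cv2.findContours(mask.astype(np.uint8),cv2.RETR_EXTERNAL,cv2.CHAIN_APPROX_NONE)
    c=max(cs,key=cv2.contourArea); X=onplane(n,c.reshape(-1,2),z)[:,:2]
    (cx,cy),(w,h),a=cv2.minAreaRect(X.astype(np.float32)); print(n,lab,"c",(round(cx,1),round(cy,1)),"size",round(w,1),round(h,1),"yaw",(a+45)%90-45)
tag="0"
import sys
for n in ("top","side"):
    p=cv2.imread(f"pics/{n}{tag}.png"); P=cloud(n,np.load(f"pics/{n}{tag}_d.npy"))
    g=p.max(2)
    w=np.zeros(g.shape,bool)
    z=P[...,2]-(2 if n=="top" else 0)
    near=lambda x,y,r:np.hypot(P[...,0]-x,P[...,1]-y)<r
    quad(n,near(650,-215,62)&(z>38)&(g>90),45,"platform")
    quad(n,near(487,207,48)&(z>11),16,"box")
    quad(n,near(487,207,48)&(g<70),16,"boxdark")
    for x,y in((626,-49),(656,67),(633,209)):
        m=(near(x,y,45)&(g<70)).astype(np.uint8); cs,_=cv2.findContours(m,cv2.RETR_EXTERNAL,cv2.CHAIN_APPROX_NONE); c=max(cs,key=cv2.contourArea)
        X=onplane(n,c.reshape(-1,2),4)[:,:2].astype(np.float32); print(n,"pad",cv2.minEnclosingCircle(X),X.mean(0))
    for nm,x,y,zt in(("short",500,346,40),("long",453,-5,70),("mid",465,-225,55)):
        b,gg,r=[p[...,i].astype(int) for i in range(3)]
        m=near(x,y,30)&(z>zt-15)&(r>b*1.35)&(r>60)
        v,u=np.nonzero(m); 
        if len(v): print(n,nm,len(v),onplane(n,[[u.mean(),v.mean()]],zt))
E
python3 m1.py
```

```text
top platform c (652.0, -214.0) size 70.5 69.5 yaw 5.264716625213623
top box c (486.4, 207.9) size 55.7 60.8 yaw -5.763069152832031
top boxdark c (486.8, 205.9) size 56.4 54.5 yaw -7.977668762207031
top pad ((626.4298706054688, -48.98654556274414), 25.294288635253906) [626.23 -49.22]
top pad ((656.34521484375, 67.0073471069336), 25.077791213989258) [656.12  67.01]
top pad ((633.0225219726562, 208.5205841064453), 25.041624069213867) [633.05 208.74]
top short 36 [[500.39 349.08  40.  ]]
top long 16 [[452.49  -3.12  70.  ]]
top mid 27 [[ 465.68 -224.66   55.  ]]
side platform c (650.7, -215.3) size 71.2 73.2 yaw 4.8929901123046875
side box c (484.1, 203.8) size 60.8 62.5 yaw -7.897857666015625
side boxdark c (482.1, 196.0) size 73.8 60.3 yaw -7.917518615722656
side pad ((625.0994262695312, -51.77348327636719), 26.397268295288086) [624.88 -52.09]
side pad ((655.2232666015625, 64.3332748413086), 26.182533264160156) [654.56  64.26]
side pad ((631.48974609375, 205.84921264648438), 26.450592041015625) [631.13 205.88]
side short 16 [[501.92 349.69  40.  ]]
side long 11 [[453.02  -3.44  70.  ]]
side mid 24 [[ 464.93 -223.67   55.  ]]
```

```bash
cat > go.py <<'E'
import sys; from h import *
# args: x y z yaw(of jaw axis, deg): units from the present pose
np.set_printoptions(precision=2,suppress=True)
s=robot.get_state(); R=s["orientation"]; p=s["tool_pos"]
from scipy.spatial.transform import Rotation as Ro
for a in sys.argv[1:]:
    x,y,z,yaw=map(float,a.split(",")); c,si=np.cos(np.radians(yaw)),np.sin(np.radians(yaw))
    T=np.array([[0,c,si],[0,si,-c],[-1,0,0]])
    d=R.T@(np.array([x,y,z])-p)/25; r=np.degrees(Ro.from_matrix(R.T@T).as_rotvec())/5
    print(a,"t",d,"r",r)
print("t",s["time"],p,"yaw",np.degrees(np.arctan2(R[1,1],R[0,1])),"F",s["ft_force"],"w",s["width"],"q7",s["qpos"][6])
E
python3 go.py 486.5,206,100,-8 486.5,206,0,-8
```

```text
486.5,206,100,-8 t [ 5.23 -7.54 15.44] r [15.58  0.02  0.02]
486.5,206,0,-8 t [ 9.23 -7.53 15.44] r [15.58  0.02  0.02]
t 0.1 [188.79 515.89 230.34] yaw 69.90154181345667 F [0.62 0.53 0.15] w 1.0006794766604035 q7 -0.027227391844458812
```

Request:
{"method": "play_rows", "body": {
  "increments": [
    {"tx":1,"ty":-1.5,"tz":3,"rx":3},
    {"tx":2,"ty":-3,"tz":6,"rx":6},
    {"tx":3,"ty":-4.5,"tz":9,"rx":9},
    {"tx":4,"ty":-6,"tz":12,"rx":12},
    {"tx":5.2,"ty":-7.54,"tz":15.44,"rx":15.58},
    {"tx":5.2,"ty":-7.54,"tz":15.44,"rx":15.58},
    {"tx":5.2,"ty":-7.54,"tz":15.44,"rx":15.58},
    {"tx":5.2,"ty":-7.54,"tz":15.44,"rx":15.58},
    {"tx":5.2,"ty":-7.54,"tz":15.44,"rx":15.58},
    {"tx":5.2,"ty":-7.54,"tz":15.44,"rx":15.58},
    {"tx":5.2,"ty":-7.54,"tz":15.44,"rx":15.58},
    {"tx":5.2,"ty":-7.54,"tz":15.44,"rx":15.58}
  ],
  "jaw": 100,
  "squeeze": 40
}}

```text
invalid input at $.increments[0]: expected keys tx, ty, tz, rx, ry, rz
```

```bash
python3 go.py 486.5,206,1,-8
python3 - <<'E'
from h import *
p,d=robot.capture("side"); cv2.imwrite("pics/s1.png",cv2.resize(p[100:300,150:450,::-1],None,fx=2.5,fy=2.5))
E
```

```text
486.5,206,1,-8 t [ 9.19 -7.53 15.44] r [15.58  0.02  0.02]
t 0.1 [188.79 515.89 230.34] yaw 69.90154181345667 F [0.62 0.53 0.15] w 1.0006794766604035 q7 -0.027227391844458812
```

View pics/s1.png

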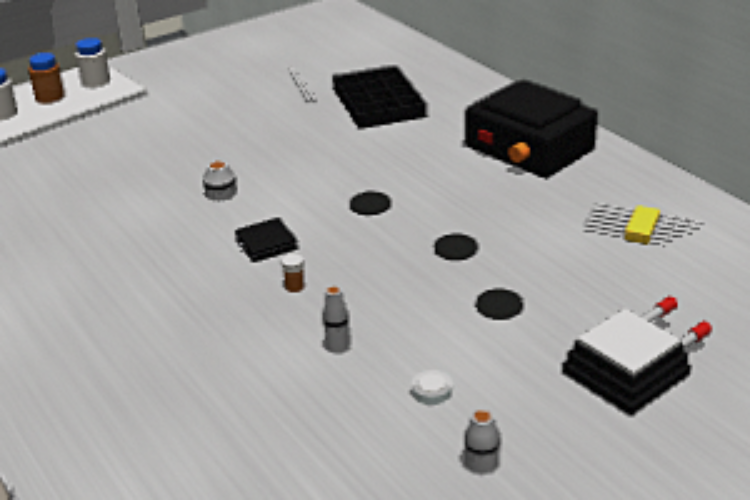

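The call was refused because every row needs all six keys, so the picture shows the scene unchanged.

Request:
{"method": "play_rows", "body": {
  "increments": [
    {"tx":1,"ty":-1.5,"tz":3,"rx":3,"ry":0,"rz":0},
    {"tx":2,"ty":-3,"tz":6,"rx":6,"ry":0,"rz":0},
    {"tx":3,"ty":-4.5,"tz":9,"rx":9,"ry":0,"rz":0},
    {"tx":4,"ty":-6,"tz":12,"rx":12,"ry":0,"rz":0},
    {"tx":5.2,"ty":-7.54,"tz":15.44,"rx":15.58,"ry":0,"rz":0},
    {"tx":5.2,"ty":-7.54,"tz":15.44,"rx":15.58,"ry":0,"rz":0},
    {"tx":5.2,"ty":-7.54,"tz":15.44,"rx":15.58,"ry":0,"rz":0},
    {"tx":5.2,"ty":-7.54,"tz":15.44,"rx":15.58,"ry":0,"rz":0},
    {"tx":5.2,"ty":-7.54,"tz":15.44,"rx":15.58,"ry":0,"rz":0},
    {"tx":5.2,"ty":-7.54,"tz":15.44,"rx":15.58,"ry":0,"rz":0},
    {"tx":5.2,"ty":-7.54,"tz":15.44,"rx":15.58,"ry":0,"rz":0},
    {"tx":5.2,"ty":-7.54,"tz":15.44,"rx":15.58,"ry":0,"rz":0}
  ],
  "jaw": 100,
  "squeeze": 40
}}

```text
time: 1.65
tool_pos: [486.0, 207.4, 101.2]
orientation: [[-0.0, 0.991, -0.137], [-0.001, -0.137, -0.991], [-1.0, -0.0, 0.001]]
ft_force: [0.2, 0.7, 0.8]
width: 0.998
```

```bash
python3 go.py 486.5,206,1,-8
python3 - <<'E'
from h import *
p,d=robot.capture("side"); cv2.imwrite("pics/s2.png",cv2.resize(p[100:300,150:450,::-1],None,fx=2.5,fy=2.5))
E
```

```text
486.5,206,1,-8 t [4.01 0.03 0.05] r [0.03 0.01 0.  ]
t 1.65 [485.95 207.41 101.21] yaw -7.847688079363057 F [0.21 0.74 0.82] w 0.9981343278980196 q7 -0.40098055009366684
```

View pics/s2.png

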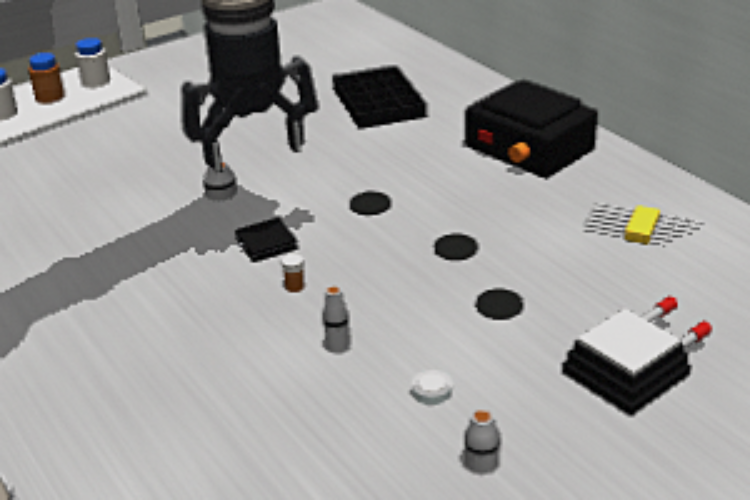

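The gripper, at (240,100) in the crop, hangs above the box at (266,238). The spot matches, so I lower and grip.

Request:
{"method": "play_rows", "body": {
  "increments": [
    {"tx":1.5,"ty":0,"tz":0,"rx":0,"ry":0,"rz":0},
    {"tx":3,"ty":0.03,"tz":0.05,"rx":0,"ry":0,"rz":0},
    {"tx":4,"ty":0.03,"tz":0.05,"rx":0,"ry":0,"rz":0},
    {"tx":4,"ty":0.03,"tz":0.05,"rx":0,"ry":0,"rz":0},
    {"tx":4,"ty":0.03,"tz":0.05,"rx":0,"ry":0,"rz":0},
    {"tx":4,"ty":0.03,"tz":0.05,"rx":0,"ry":0,"rz":0}
  ]
}}

```text
time: 2.45
tool_pos: [487.9, 206.2, 2.6]
orientation: [[0.002, 0.991, -0.137], [0.0, -0.137, -0.991], [-1.0, 0.002, -0.001]]
ft_force: [-0.3, -0.3, 1.0]
width: 1.002
```

Request:
{"method": "play_rows", "body": {
  "increments": [
    {"tx":0,"ty":0,"tz":0,"rx":0,"ry":0,"rz":0},
    {"tx":0,"ty":0,"tz":0,"rx":0,"ry":0,"rz":0},
    {"tx":0,"ty":0,"tz":0,"rx":0,"ry":0,"rz":0},
    {"tx":0,"ty":0,"tz":0,"rx":0,"ry":0,"rz":0},
    {"tx":0,"ty":0,"tz":0,"rx":0,"ry":0,"rz":0},
    {"tx":0,"ty":0,"tz":0,"rx":0,"ry":0,"rz":0}
  ],
  "jaw": 40,
  "squeeze": 35
}}

```text
time: 3.2
tool_pos: [488.7, 206.7, 3.8]
orientation: [[0.004, 0.991, -0.137], [0.002, -0.137, -0.991], [-1.0, 0.004, -0.002]]
ft_force: [-0.2, -0.2, 5.5]
width: 0.644
```

```bash
python3 go.py 651.2,-214.6,120,5.1
```

```text
651.2,-214.6,120,5.1 t [-4.65  8.76 15.79] r [-2.59 -0.02 -0.05]
t 3.2 [488.74 206.68   3.75] yaw -7.8751960968332755 F [-0.16 -0.2   5.54] w 0.6438325537368529 q7 -0.3348148723084525
```

Request:
{"method": "play_rows", "body": {
  "increments": [
    {"tx":-0.8,"ty":0,"tz":0,"rx":0,"ry":0,"rz":0},
    {"tx":-2,"ty":0,"tz":0,"rx":0,"ry":0,"rz":0},
    {"tx":-3.5,"ty":0,"tz":0,"rx":0,"ry":0,"rz":0},
    {"tx":-4.6,"ty":0,"tz":0,"rx":0,"ry":0,"rz":0},
    {"tx":-4.6,"ty":0,"tz":0,"rx":0,"ry":0,"rz":0}
  ]
}}

```text
time: 3.82
tool_pos: [490.0, 207.1, 120.8]
orientation: [[0.009, 0.991, -0.137], [0.004, -0.137, -0.991], [-1.0, 0.008, -0.005]]
ft_force: [-0.1, -0.3, -1.1]
width: 0.644
```

```bash
python3 go.py 651.2,-214.6,120,5.1
python3 - <<'E'
from h import *
p,d=robot.capture("side"); cv2.imwrite("pics/s3.png",cv2.resize(p[50:250,150:450,::-1],None,fx=2.5,fy=2.5))
E
```

```text
651.2,-214.6,120,5.1 t [ 0.02  8.7  15.83] r [-2.59 -0.05 -0.1 ]
t 3.825 [489.99 207.09 120.82] yaw -7.87303619422042 F [-0.13 -0.28 -1.08] w 0.6441125109475323 q7 -0.40477006968899387
```

View pics/s3.png

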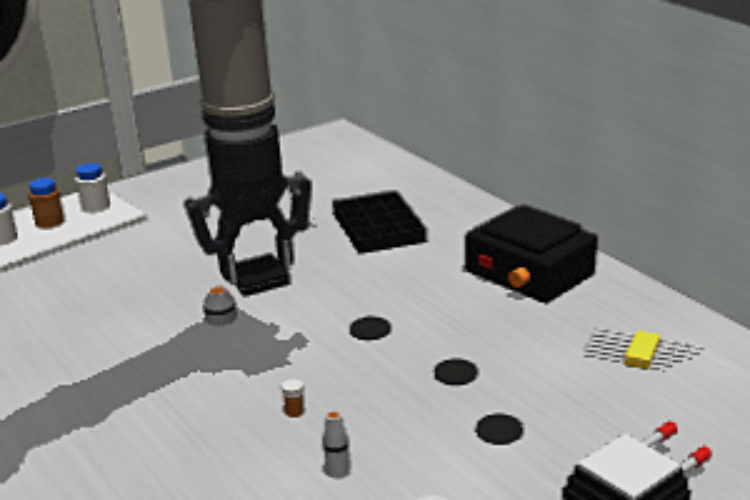

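The box is held level at (260,275) in the crop. I carry it over the stage.

Request:
{"method": "play_rows", "body": {
  "increments": [
    {"tx":0,"ty":0.6,"tz":1,"rx":-0.2,"ry":0,"rz":0},
    {"tx":0,"ty":1.7,"tz":3,"rx":-0.5,"ry":0,"rz":0},
    {"tx":0,"ty":2.8,"tz":5,"rx":-0.8,"ry":0,"rz":-0.1},
    {"tx":0,"ty":3.9,"tz":7,"rx":-1.2,"ry":-0.05,"rz":-0.1},
    {"tx":0,"ty":5,"tz":9,"rx":-1.5,"ry":-0.05,"rz":-0.1},
    {"tx":0,"ty":6.1,"tz":11,"rx":-1.8,"ry":-0.05,"rz":-0.1},
    {"tx":0,"ty":7.2,"tz":13,"rx":-2.1,"ry":-0.05,"rz":-0.1},
    {"tx":0,"ty":8.2,"tz":15,"rx":-2.5,"ry":-0.05,"rz":-0.1},
    {"tx":0,"ty":8.7,"tz":15.83,"rx":-2.59,"ry":-0.05,"rz":-0.1},
    {"tx":0,"ty":8.7,"tz":15.83,"rx":-2.59,"ry":-0.05,"rz":-0.1},
    {"tx":0,"ty":8.7,"tz":15.83,"rx":-2.59,"ry":-0.05,"rz":-0.1},
    {"tx":0,"ty":8.7,"tz":15.83,"rx":-2.59,"ry":-0.05,"rz":-0.1}
  ]
}}

```text
time: 5.38
tool_pos: [649.8, -212.4, 118.4]
orientation: [[-0.004, 0.996, 0.091], [0.0, 0.091, -0.996], [-1.0, -0.004, -0.001]]
ft_force: [0.5, -0.3, 0.5]
width: 0.642
```

```bash
python3 go.py 651.2,-214.6,50,5.1
python3 - <<'E'
from h import *
for n in("top","side"):
    p,d=robot.capture(n); u=proj(n,[651,-214,80])[0].astype(int); a=cv2.resize(p[max(u[1]-65,0):u[1]+65,u[0]-65:u[0]+65,::-1],(390,390))
    b=a if n=="top" else np.hstack([b,a])
cv2.imwrite("pics/s4.png",b)
E
```

```text
651.2,-214.6,50,5.1 t [2.73 0.06 0.1 ] r [ 0.03 -0.01  0.05]
t 5.375 [ 649.84 -212.35  118.37] yaw 5.243891698704337 F [ 0.52 -0.25  0.45] w 0.6424395226319523 q7 0.5822082197113095
```

View pics/s4.png

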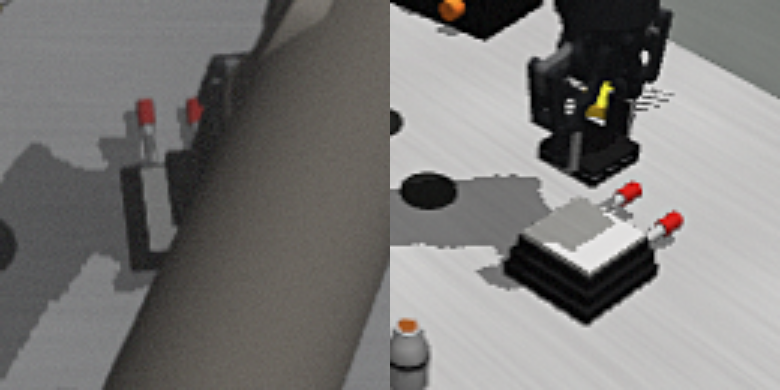

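The box is held at (590,160) in the side crop, above the platform at (590,235), and looks square to it. I lower it.

Request:
{"method": "play_rows", "body": {
  "increments": [
    {"tx":0.8,"ty":0.06,"tz":0.1,"rx":0,"ry":0,"rz":0},
    {"tx":1.6,"ty":0.06,"tz":0.1,"rx":0,"ry":0,"rz":0.05},
    {"tx":2.3,"ty":0.06,"tz":0.1,"rx":0,"ry":0,"rz":0.05},
    {"tx":2.5,"ty":0.06,"tz":0.1,"rx":0,"ry":0,"rz":0.05},
    {"tx":2.7,"ty":0.06,"tz":0.1,"rx":0,"ry":0,"rz":0.05},
    {"tx":2.75,"ty":0.06,"tz":0.1,"rx":0,"ry":0,"rz":0.05},
    {"tx":2.75,"ty":0.06,"tz":0.1,"rx":0,"ry":0,"rz":0.05}
  ]
}}

```text
time: 6.35
tool_pos: [651.9, -215.7, 50.8]
orientation: [[0.002, 0.996, 0.091], [-0.001, 0.091, -0.996], [-1.0, 0.002, 0.001]]
ft_force: [-0.1, 0.3, -1.0]
width: 0.645
```

```bash
python3 go.py 651.2,-214.6,50,5.1
```

```text
651.2,-214.6,50,5.1 t [ 0.03 -0.02 -0.05] r [ 0.02  0.01 -0.02]
t 6.35 [ 651.86 -215.71   50.76] yaw 5.21632069357713 F [-0.14  0.27 -0.99] w 0.6450572364416675 q7 0.6070770234781788
```

Request:
{"method": "play_rows", "body": {
  "increments": [
    {"tx":0.05,"ty":0,"tz":-0.04,"rx":0,"ry":0,"rz":0},
    {"tx":0.1,"ty":0,"tz":-0.04,"rx":0,"ry":0,"rz":0},
    {"tx":0.1,"ty":0,"tz":-0.04,"rx":0,"ry":0,"rz":0}
  ]
}}

```text
time: 6.72
tool_pos: [652.2, -214.6, 48.9]
orientation: [[0.003, 0.996, 0.091], [-0.001, 0.091, -0.996], [-1.0, 0.003, 0.001]]
ft_force: [-0.8, 0.9, 2.0]
width: 0.641
```

```bash
python3 go.py 651.2,-214.6,49,5.1
```

```text
651.2,-214.6,49,5.1 t [-0.   -0.04 -0.  ] r [ 0.03  0.01 -0.03]
t 6.725 [ 652.21 -214.6    48.92] yaw 5.231512064326256 F [-0.81  0.94  2.05] w 0.6409106998216627 q7 0.6066424407189357
```

Request:
{"method": "play_rows", "body": {
  "increments": [
    {"tx":0,"ty":-0.02,"tz":0,"rx":0,"ry":0,"rz":0},
    {"tx":0,"ty":-0.02,"tz":0,"rx":0,"ry":0,"rz":0},
    {"tx":0,"ty":-0.02,"tz":0,"rx":0,"ry":0,"rz":0},
    {"tx":0,"ty":-0.02,"tz":0,"rx":0,"ry":0,"rz":0},
    {"tx":-1,"ty":-0.02,"tz":0,"rx":0,"ry":0,"rz":0},
    {"tx":-2.5,"ty":-0.02,"tz":0,"rx":0,"ry":0,"rz":0},
    {"tx":-4,"ty":-0.02,"tz":0,"rx":0,"ry":0,"rz":0},
    {"tx":-4,"ty":-0.02,"tz":0,"rx":0,"ry":0,"rz":0}
  ],
  "jaw": 100
}}

```text
time: 7.72
tool_pos: [653.9, -216.0, 153.4]
orientation: [[0.011, 0.996, 0.091], [-0.004, 0.091, -0.996], [-1.0, 0.01, 0.005]]
ft_force: [0.4, 0.4, -0.4]
width: 0.999
```

```bash
python3 go.py 470,-409.2,110,5 470,-409.2,3,5
```

```text
470,-409.2,110,5 t [ 1.68 -8.05  7.02] r [ 0.05  0.05 -0.12]
470,-409.2,3,5 t [ 5.96 -8.09  7.  ] r [ 0.05  0.05 -0.12]
t 7.725 [ 653.87 -216.    153.4 ] yaw 5.236172033693532 F [ 0.38  0.36 -0.42] w 0.9990916543995256 q7 0.5773018857096944
```

Request:
{"method": "play_rows", "body": {
  "increments": [
    {"tx":0.2,"ty":-1.5,"tz":1.3,"rx":0,"ry":0,"rz":-0.1},
    {"tx":0.5,"ty":-3.5,"tz":3,"rx":0,"ry":0.05,"rz":-0.1},
    {"tx":1,"ty":-5.5,"tz":4.8,"rx":0,"ry":0.05,"rz":-0.1},
    {"tx":1.5,"ty":-7.2,"tz":6.4,"rx":0,"ry":0.05,"rz":-0.1},
    {"tx":1.7,"ty":-8.05,"tz":7,"rx":0,"ry":0.05,"rz":-0.1},
    {"tx":1.7,"ty":-8.05,"tz":7,"rx":0,"ry":0.05,"rz":-0.1},
    {"tx":1.7,"ty":-8.05,"tz":7,"rx":0,"ry":0.05,"rz":-0.1}
  ]
}}

```text
time: 8.6
tool_pos: [470.9, -407.3, 108.9]
orientation: [[0.002, 0.996, 0.093], [0.002, 0.093, -0.996], [-1.0, 0.002, -0.001]]
ft_force: [0.4, 1.1, 0.6]
width: 1.002
```

```bash
cat > m2.py <<'E'
from h import *
np.set_printoptions(precision=1,suppress=True)
for n in("top","side"):
    p,d=robot.capture(n); P=cloud(n,d); P[...,2]-=2 if n=="top" else 0
    q=P[(np.hypot(P[...,0]-651,P[...,1]+215)<60)&(P[...,2]>54)&(P[...,2]<75)]
    if len(q)<20: print(n,"few",len(q)); continue
    r=cv2.minAreaRect(q[:,:2].astype(np.float32)); print(n,len(q),q.mean(0),r)
E
python3 m2.py; python3 go.py 470,-409.2,3,5
```

```text
top 542 [ 650.  -213.3   59.4] ((648.0545654296875, -214.38555908203125), (61.55550003051758, 57.61432647705078), 5.118659496307373)
side 61 [ 628.9 -197.7   59. ] ((627.1337890625, -196.05154418945312), (41.523040771484375, 18.412548065185547), 42.46785354614258)
470,-409.2,3,5 t [ 4.25 -0.1   0.09] r [ 0.09 -0.01 -0.03]
t 8.7 [ 471.97 -406.77  109.35] yaw 5.448826338566114 F [-0.63  0.16  0.59] w 1.0013466492283165 q7 1.0049205554247906
```

Request:
{"method": "play_rows", "body": {
  "increments": [
    {"tx":1.5,"ty":-0.04,"tz":0.07,"rx":0,"ry":0,"rz":0},
    {"tx":3,"ty":-0.04,"tz":0.07,"rx":0,"ry":0,"rz":0},
    {"tx":4,"ty":-0.04,"tz":0.07,"rx":0,"ry":0,"rz":0},
    {"tx":4.2,"ty":-0.04,"tz":0.07,"rx":0,"ry":0,"rz":0},
    {"tx":4.2,"ty":-0.04,"tz":0.07,"rx":0,"ry":0,"rz":0},
    {"tx":4.2,"ty":-0.04,"tz":0.07,"rx":0,"ry":0,"rz":0}
  ]
}}

```text
time: 9.45
tool_pos: [472.7, -409.2, 6.0]
orientation: [[0.005, 0.995, 0.096], [-0.001, 0.096, -0.995], [-1.0, 0.005, 0.001]]
ft_force: [0.4, 0.8, -0.6]
width: 0.999
```

Request:
{"method": "play_rows", "body": {
  "increments": [
    {"tx":0,"ty":0,"tz":0,"rx":0,"ry":0,"rz":0},
    {"tx":0,"ty":0,"tz":0,"rx":0,"ry":0,"rz":0},
    {"tx":0,"ty":0,"tz":0,"rx":0,"ry":0,"rz":0},
    {"tx":0,"ty":0,"tz":0,"rx":0,"ry":0,"rz":0},
    {"tx":0,"ty":0,"tz":0,"rx":0,"ry":0,"rz":0},
    {"tx":0,"ty":0,"tz":0,"rx":0,"ry":0,"rz":0},
    {"tx":0,"ty":0,"tz":0,"rx":0,"ry":0,"rz":0}
  ],
  "jaw": 15,
  "squeeze": 35
}}

```text
time: 10.32
tool_pos: [472.6, -409.5, 6.5]
orientation: [[0.005, 0.995, 0.095], [-0.001, 0.095, -0.995], [-1.0, 0.005, 0.002]]
ft_force: [-1.9, 0.3, 5.6]
width: 0.332
```

```bash
python3 go.py 650.5,-214,130,5
```

```text
650.5,-214,130,5 t [-4.91  7.86 -7.1 ] r [ 0.1   0.02 -0.06]
t 10.325 [ 472.6  -409.54    6.45] yaw 5.475469697027187 F [-1.91  0.33  5.57] w 0.33224781235504475 q7 1.0546618082324106
```

Request:
{"method": "play_rows", "body": {
  "increments": [
    {"tx":-1,"ty":0,"tz":0,"rx":0,"ry":0,"rz":0},
    {"tx":-2.5,"ty":0,"tz":0,"rx":0,"ry":0,"rz":0},
    {"tx":-4.2,"ty":0.5,"tz":-0.4,"rx":0,"ry":0,"rz":0},
    {"tx":-5,"ty":2,"tz":-1.8,"rx":0,"ry":0,"rz":-0.05},
    {"tx":-5,"ty":3.7,"tz":-3.3,"rx":0.1,"ry":0,"rz":-0.05},
    {"tx":-5,"ty":5.4,"tz":-4.9,"rx":0.1,"ry":0,"rz":-0.05},
    {"tx":-5,"ty":7,"tz":-6.3,"rx":0.1,"ry":0,"rz":-0.05},
    {"tx":-5,"ty":7.86,"tz":-7.1,"rx":0.1,"ry":0,"rz":-0.05},
    {"tx":-5,"ty":7.86,"tz":-7.1,"rx":0.1,"ry":0,"rz":-0.05},
    {"tx":-5,"ty":7.86,"tz":-7.1,"rx":0.1,"ry":0,"rz":-0.05},
    {"tx":-5,"ty":7.86,"tz":-7.1,"rx":0.1,"ry":0,"rz":-0.05}
  ]
}}

```text
time: 11.7
tool_pos: [649.2, -216.3, 132.0]
orientation: [[-0.0, 0.997, 0.083], [-0.003, 0.083, -0.997], [-1.0, -0.0, 0.003]]
ft_force: [-0.6, -0.8, -1.5]
width: 0.331
```

```bash
python3 go.py 650.5,-214,68,5
python3 - <<'E'
from h import *
p,d=robot.capture("side"); u=proj("side",[651,-214,80])[0].astype(int); cv2.imwrite("pics/s5.png",cv2.resize(p[u[1]-80:u[1]+80,u[0]-80:u[0]+80,::-1],(480,480),interpolation=cv2.INTER_CUBIC))
E
```

```text
650.5,-214,68,5 t [ 2.56  0.06 -0.09] r [-0.04  0.03  0.  ]
t 11.7 [ 649.18 -216.31  131.98] yaw 4.778210911796161 F [-0.55 -0.81 -1.51] w 0.3314633508388718 q7 0.5771923804622278
```

View pics/s5.png

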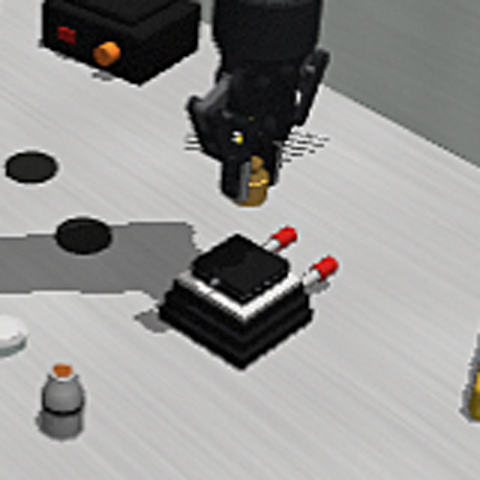

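The box sits centred and square on the platform at (240,268). The weight is held upright at (252,190) in the crop. I lower it.

Request:
{"method": "play_rows", "body": {
  "increments": [
    {"tx":0.8,"ty":0.05,"tz":-0.07,"rx":0,"ry":0,"rz":0},
    {"tx":1.6,"ty":0.05,"tz":-0.07,"rx":0,"ry":0,"rz":0},
    {"tx":2.2,"ty":0.05,"tz":-0.07,"rx":0,"ry":0,"rz":0},
    {"tx":2.4,"ty":0.05,"tz":-0.07,"rx":0,"ry":0,"rz":0},
    {"tx":2.45,"ty":0.05,"tz":-0.07,"rx":0,"ry":0,"rz":0},
    {"tx":2.45,"ty":0.05,"tz":-0.07,"rx":0,"ry":0,"rz":0}
  ]
}}

```text
time: 12.5
tool_pos: [651.0, -214.7, 71.7]
orientation: [[0.002, 0.997, 0.083], [-0.003, 0.083, -0.997], [-1.0, 0.001, 0.003]]
ft_force: [-0.7, -0.0, -1.9]
width: 0.334
```

```bash
python3 go.py 650.5,-214,68,5
```

```text
650.5,-214,68,5 t [ 0.15 -0.02 -0.03] r [-0.04  0.04 -0.02]
t 12.5 [ 651.03 -214.7    71.75] yaw 4.7864648152406595 F [-0.7  -0.02 -1.93] w 0.3342860283182717 q7 0.592144267335037
```

Request:
{"method": "play_rows", "body": {
  "increments": [
    {"tx":0.06,"ty":0,"tz":0,"rx":0,"ry":0,"rz":0},
    {"tx":0.12,"ty":0,"tz":0,"rx":0,"ry":0,"rz":0},
    {"tx":0.18,"ty":0,"tz":0,"rx":0,"ry":0,"rz":0},
    {"tx":0.18,"ty":0,"tz":0,"rx":0,"ry":0,"rz":0}
  ]
}}

```text
time: 13.0
tool_pos: [651.2, -214.7, 67.6]
orientation: [[0.002, 0.997, 0.083], [-0.003, 0.083, -0.997], [-1.0, 0.002, 0.003]]
ft_force: [0.0, 0.2, 0.5]
width: 0.333
```

Request:
{"method": "play_rows", "body": {
  "increments": [
    {"tx":0.02,"ty":0,"tz":0,"rx":0,"ry":0,"rz":0},
    {"tx":0.02,"ty":0,"tz":0,"rx":0,"ry":0,"rz":0},
    {"tx":0.02,"ty":0,"tz":0,"rx":0,"ry":0,"rz":0},
    {"tx":0.02,"ty":0,"tz":0,"rx":0,"ry":0,"rz":0},
    {"tx":-0.6,"ty":0,"tz":0,"rx":0,"ry":0,"rz":0},
    {"tx":-1.8,"ty":0,"tz":0,"rx":0,"ry":0,"rz":0},
    {"tx":-3.2,"ty":0,"tz":0,"rx":0,"ry":0,"rz":0},
    {"tx":-4,"ty":0,"tz":0,"rx":0,"ry":0,"rz":0},
    {"tx":-4,"ty":0,"tz":0,"rx":0,"ry":0,"rz":0}
  ],
  "jaw": 100
}}

```text
time: 14.12
tool_pos: [652.5, -215.4, 171.2]
orientation: [[0.008, 0.996, 0.084], [-0.005, 0.084, -0.996], [-1.0, 0.008, 0.006]]
ft_force: [0.2, -0.7, -0.6]
width: 1.001
```

```bash
python3 go.py 452.7,-4.5,150,5
```

```text
452.7,-4.5,150,5 t [ 0.74 -7.27 -9.08] r [-0.04  0.07 -0.09]
t 14.125 [ 652.54 -215.38  171.16] yaw 4.796368273411015 F [ 0.21 -0.67 -0.62] w 1.0005196342827556 q7 0.5644017463120187
```

Request:
{"method": "play_rows", "body": {
  "increments": [
    {"tx":0,"ty":-1.2,"tz":-1.5,"rx":0,"ry":0,"rz":0},
    {"tx":0.2,"ty":-2.8,"tz":-3.5,"rx":0,"ry":0.07,"rz":-0.1},
    {"tx":0.4,"ty":-4.4,"tz":-5.5,"rx":0,"ry":0.07,"rz":-0.1},
    {"tx":0.6,"ty":-6,"tz":-7.5,"rx":0,"ry":0.07,"rz":-0.1},
    {"tx":0.7,"ty":-7.27,"tz":-9.1,"rx":0,"ry":0.07,"rz":-0.1},
    {"tx":0.7,"ty":-7.27,"tz":-9.1,"rx":0,"ry":0.07,"rz":-0.1},
    {"tx":0.7,"ty":-7.27,"tz":-9.1,"rx":0,"ry":0.07,"rz":-0.1},
    {"tx":0.7,"ty":-7.27,"tz":-9.1,"rx":0,"ry":0.07,"rz":-0.1}
  ]
}}

```text
time: 15.12
tool_pos: [453.7, -5.5, 151.1]
orientation: [[-0.0, 0.997, 0.081], [-0.001, 0.081, -0.997], [-1.0, -0.0, 0.001]]
ft_force: [-0.9, 0.1, 0.1]
width: 0.999
```

```bash
python3 go.py 452.7,-4.5,10,5;  python3 - <<'E'
from h import *
for n in("top","side"):
    p,d=robot.capture(n); a=cv2.resize(p[100:300,280:480,::-1] if n=="top" else p[150:350,240:440,::-1],(400,400),interpolation=cv2.INTER_CUBIC)
    b=a if n=="top" else np.hstack([b,a])
cv2.imwrite("pics/s6.png",b)
E
```

```text
452.7,-4.5,10,5 t [ 5.65 -0.03 -0.05] r [-0.07  0.01  0.  ]
t 15.125 [453.66  -5.49 151.13] yaw 4.644957694751455 F [-0.87  0.11  0.06] w 0.9994675565625193 q7 0.15434522990466815
```

View pics/s6.png

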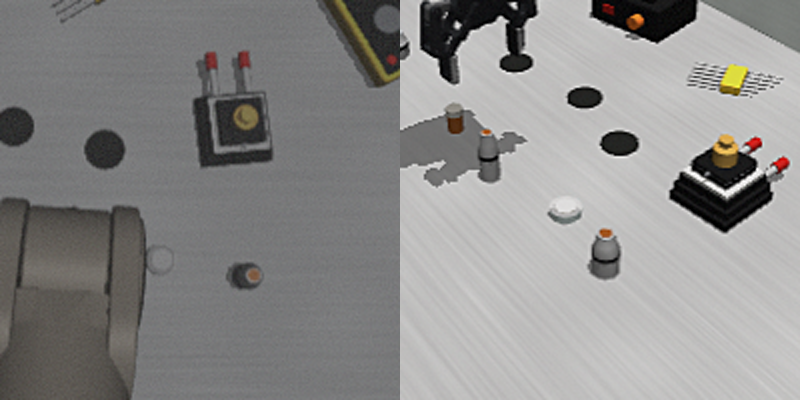

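The box is centred and square on the platform, with the weight upright on its lid at (245,118) in the top crop and (726,152) in the side crop. Next is the long objective.

Request:
{"method": "play_rows", "body": {
  "increments": [
    {"tx":1.2,"ty":-0.03,"tz":-0.03,"rx":0,"ry":0,"rz":0},
    {"tx":2.6,"ty":-0.03,"tz":-0.03,"rx":0,"ry":0,"rz":0},
    {"tx":4,"ty":-0.03,"tz":-0.03,"rx":0,"ry":0,"rz":0},
    {"tx":5.2,"ty":-0.03,"tz":-0.03,"rx":0,"ry":0,"rz":0},
    {"tx":5.7,"ty":-0.03,"tz":-0.03,"rx":0,"ry":0,"rz":0},
    {"tx":5.7,"ty":-0.03,"tz":-0.03,"rx":0,"ry":0,"rz":0},
    {"tx":5.7,"ty":-0.03,"tz":-0.03,"rx":0,"ry":0,"rz":0}
  ]
}}

```text
time: 16.1
tool_pos: [453.9, -5.0, 9.5]
orientation: [[0.002, 0.997, 0.081], [-0.001, 0.081, -0.997], [-1.0, 0.002, 0.001]]
ft_force: [0.3, -0.0, -0.3]
width: 0.999
```

Request:
{"method": "play_rows", "body": {
  "increments": [
    {"tx":0,"ty":0,"tz":0,"rx":0,"ry":0,"rz":0},
    {"tx":0,"ty":0,"tz":0,"rx":0,"ry":0,"rz":0},
    {"tx":0,"ty":0,"tz":0,"rx":0,"ry":0,"rz":0},
    {"tx":0,"ty":0,"tz":0,"rx":0,"ry":0,"rz":0},
    {"tx":0,"ty":0,"tz":0,"rx":0,"ry":0,"rz":0},
    {"tx":0,"ty":0,"tz":0,"rx":0,"ry":0,"rz":0},
    {"tx":0,"ty":0,"tz":0,"rx":0,"ry":0,"rz":0}
  ],
  "jaw": 10,
  "squeeze": 40
}}

```text
time: 16.98
tool_pos: [453.8, -4.9, 9.9]
orientation: [[0.002, 0.997, 0.081], [-0.0, 0.081, -0.997], [-1.0, 0.002, 0.001]]
ft_force: [-1.4, 1.5, 5.3]
width: 0.29
```

```bash
python3 go.py 625.6,-50.5,90,5
```

```text
625.6,-50.5,90,5 t [-3.19  6.71  2.37] r [-0.07  0.01 -0.02]
t 16.975 [453.83  -4.89   9.93] yaw 4.628484644419785 F [-1.39  1.51  5.27] w 0.289668787708642 q7 0.2801730253535162
```

Request:
{"method": "play_rows", "body": {
  "increments": [
    {"tx":-0.8,"ty":0,"tz":0,"rx":0,"ry":0,"rz":0},
    {"tx":-2,"ty":0,"tz":0,"rx":0,"ry":0,"rz":0},
    {"tx":-3.2,"ty":0.6,"tz":0.2,"rx":0,"ry":0,"rz":0},
    {"tx":-3.3,"ty":2,"tz":0.7,"rx":0,"ry":0,"rz":0},
    {"tx":-3.3,"ty":3.5,"tz":1.2,"rx":0,"ry":0,"rz":0},
    {"tx":-3.3,"ty":5,"tz":1.8,"rx":0,"ry":0,"rz":0},
    {"tx":-3.3,"ty":6.2,"tz":2.2,"rx":0,"ry":0,"rz":0},
    {"tx":-3.3,"ty":6.71,"tz":2.37,"rx":0,"ry":0,"rz":0},
    {"tx":-3.3,"ty":6.71,"tz":2.37,"rx":0,"ry":0,"rz":0},
    {"tx":-3.3,"ty":6.71,"tz":2.37,"rx":0,"ry":0,"rz":0},
    {"tx":-3.3,"ty":6.71,"tz":2.37,"rx":0,"ry":0,"rz":0}
  ]
}}

```text
time: 18.35
tool_pos: [624.8, -49.9, 92.6]
orientation: [[0.001, 0.997, 0.081], [0.0, 0.081, -0.997], [-1.0, 0.001, -0.0]]
ft_force: [-0.1, 0.2, -1.7]
width: 0.292
```

```bash
python3 go.py 625.6,-50.5,15,5;  python3 - <<'E'
from h import *
p,d=robot.capture("side"); cv2.imwrite("pics/s7.png",cv2.resize(p[100:300,250:450,::-1],(500,500),interpolation=cv2.INTER_CUBIC))
E
```

```text
625.6,-50.5,15,5 t [3.1  0.03 0.03] r [-0.07 -0.   -0.01]
t 18.35 [624.82 -49.93  92.58] yaw 4.6422028314571335 F [-0.12  0.16 -1.74] w 0.2923752364463742 q7 0.34078283166723344
```

View pics/s7.png

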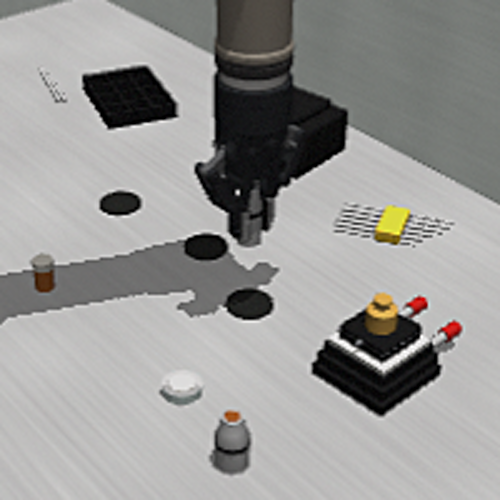

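The long objective is held upright at (250,225) above the near pad (248,303). I lower it.

Request:
{"method": "play_rows", "body": {
  "increments": [
    {"tx":0.8,"ty":0.02,"tz":0.03,"rx":0,"ry":0,"rz":0},
    {"tx":1.7,"ty":0.02,"tz":0.03,"rx":0,"ry":0,"rz":0},
    {"tx":2.5,"ty":0.02,"tz":0.03,"rx":0,"ry":0,"rz":0},
    {"tx":2.9,"ty":0.02,"tz":0.03,"rx":0,"ry":0,"rz":0},
    {"tx":3,"ty":0.02,"tz":0.03,"rx":0,"ry":0,"rz":0},
    {"tx":3,"ty":0.02,"tz":0.03,"rx":0,"ry":0,"rz":0},
    {"tx":3.05,"ty":0.02,"tz":0.03,"rx":0,"ry":0,"rz":0}
  ]
}}

```text
time: 19.27
tool_pos: [626.6, -50.8, 17.5]
orientation: [[0.003, 0.997, 0.081], [-0.0, 0.081, -0.997], [-1.0, 0.003, 0.0]]
ft_force: [-0.5, -0.7, -0.3]
width: 0.293
```

```bash
python3 go.py 625.6,-50.5,14,5
```

```text
625.6,-50.5,14,5 t [ 0.14 -0.04 -0.02] r [-0.07  0.   -0.04]
t 19.275 [626.6  -50.83  17.52] yaw 4.641620355883266 F [-0.53 -0.75 -0.29] w 0.29302502062374675 q7 0.3722499462529184
```

Request:
{"method": "play_rows", "body": {
  "increments": [
    {"tx":0.05,"ty":-0.03,"tz":0,"rx":0,"ry":0,"rz":-0.03},
    {"tx":0.1,"ty":-0.03,"tz":0,"rx":0,"ry":0,"rz":-0.03},
    {"tx":0.14,"ty":-0.03,"tz":0,"rx":0,"ry":0,"rz":-0.03},
    {"tx":0.14,"ty":-0.03,"tz":0,"rx":0,"ry":0,"rz":-0.03}
  ]
}}

```text
time: 19.77
tool_pos: [625.9, -50.9, 14.1]
orientation: [[0.001, 0.997, 0.081], [-0.0, 0.081, -0.997], [-1.0, 0.001, 0.0]]
ft_force: [0.3, -0.5, -1.4]
width: 0.293
```

Request:
{"method": "play_rows", "body": {
  "increments": [
    {"tx":0.05,"ty":0,"tz":0,"rx":0,"ry":0,"rz":0},
    {"tx":0.05,"ty":0,"tz":0,"rx":0,"ry":0,"rz":0}
  ]
}}

```text
time: 20.02
tool_pos: [625.9, -50.9, 14.0]
orientation: [[0.001, 0.997, 0.081], [0.0, 0.081, -0.997], [-1.0, 0.001, -0.0]]
ft_force: [-2.7, -0.0, 5.5]
width: 0.291
```

Contact. I release it and rise.

Request:
{"method": "play_rows", "body": {
  "increments": [
    {"tx":0,"ty":0,"tz":0,"rx":0,"ry":0,"rz":0},
    {"tx":0,"ty":0,"tz":0,"rx":0,"ry":0,"rz":0},
    {"tx":0,"ty":0,"tz":0,"rx":0,"ry":0,"rz":0},
    {"tx":0,"ty":0,"tz":0,"rx":0,"ry":0,"rz":0},
    {"tx":0,"ty":0,"tz":0,"rx":0,"ry":0,"rz":0},
    {"tx":-1,"ty":0,"tz":0,"rx":0,"ry":0,"rz":0},
    {"tx":-2.6,"ty":0,"tz":0,"rx":0,"ry":0,"rz":0},
    {"tx":-4.3,"ty":0,"tz":0,"rx":0,"ry":0,"rz":0},
    {"tx":-5.6,"ty":0,"tz":0,"rx":0,"ry":0,"rz":0},
    {"tx":-6,"ty":0,"tz":0,"rx":0,"ry":0,"rz":0},
    {"tx":-6,"ty":0,"tz":0,"rx":0,"ry":0,"rz":0}
  ],
  "jaw": 100
}}

```text
time: 21.4
tool_pos: [625.7, -50.9, 163.8]
orientation: [[0.001, 0.997, 0.081], [0.0, 0.081, -0.997], [-1.0, 0.001, -0.0]]
ft_force: [0.5, -0.4, 0.0]
width: 1.002
```

```bash
python3 go.py 465.2,-224.5,150,5
```

```text
465.2,-224.5,150,5 t [ 0.54 -6.96  6.4 ] r [-0.07 -0.   -0.01]
t 21.4 [625.75 -50.92 163.82] yaw 4.642466434008093 F [ 0.55 -0.44  0.04] w 1.002204059180026 q7 0.31878493299573396
```

Request:
{"method": "play_rows", "body": {
  "increments": [
    {"tx":0,"ty":-1.2,"tz":1.1,"rx":0,"ry":0,"rz":0},
    {"tx":0.2,"ty":-2.8,"tz":2.6,"rx":0,"ry":0,"rz":0},
    {"tx":0.4,"ty":-4.4,"tz":4,"rx":0,"ry":0,"rz":0},
    {"tx":0.5,"ty":-6,"tz":5.5,"rx":0,"ry":0,"rz":0},
    {"tx":0.5,"ty":-6.96,"tz":6.4,"rx":0,"ry":0,"rz":0},
    {"tx":0.5,"ty":-6.96,"tz":6.4,"rx":0,"ry":0,"rz":0},
    {"tx":0.5,"ty":-6.96,"tz":6.4,"rx":0,"ry":0,"rz":0},
    {"tx":0.5,"ty":-6.96,"tz":6.4,"rx":0,"ry":0,"rz":0}
  ]
}}

```text
time: 22.4
tool_pos: [466.1, -222.6, 150.3]
orientation: [[-0.0, 0.996, 0.084], [0.001, 0.084, -0.996], [-1.0, 0.0, -0.001]]
ft_force: [-0.1, -0.6, 0.6]
width: 0.998
```

```bash
python3 go.py 465.2,-224.5,6,5;  python3 - <<'E'
from h import *
np.set_printoptions(precision=1,suppress=True)
for n in("top","side"):
    p,d=robot.capture(n); P=cloud(n,d); P[...,2]-=2 if n=="top" else 0
    q=P[(np.hypot(P[...,0]-626,P[...,1]+50)<25)&(P[...,2]>64)&(P[...,2]<85)]; print(n,len(q),q.mean(0) if len(q) else "")
    a=cv2.resize(p[100:300,280:480,::-1] if n=="top" else p[150:350,240:440,::-1],(400,400),interpolation=cv2.INTER_CUBIC)
    b=a if n=="top" else np.hstack([b,a])
cv2.imwrite("pics/s8.png",b)
E
```

```text
465.2,-224.5,6,5 t [ 5.77 -0.04  0.08] r [-0.03 -0.01 -0.  ]
t 22.4 [ 466.15 -222.62  150.34] yaw 4.830247313980849 F [-0.08 -0.56  0.63] w 0.9982790564295388 q7 0.6725744576955909
top 42 [625.7 -49.   71.9]
side 9 [624.7 -57.1  66.9]
```

View pics/s8.png

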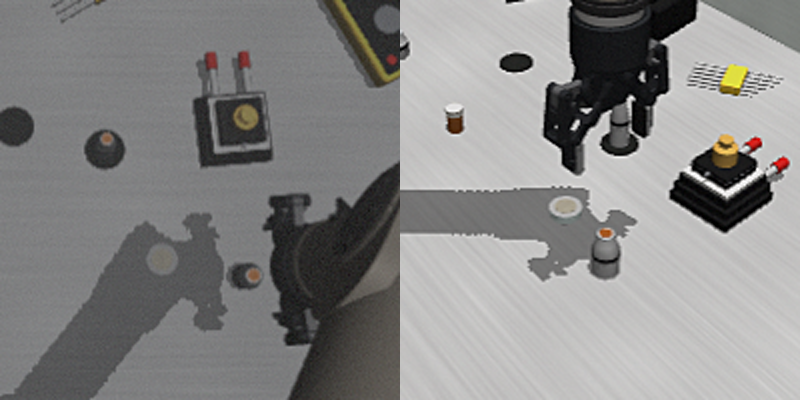

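The long objective stands on the near pad, at (105,145) in the top crop and measured at (626,-49). Next is the middle one, at (605,255) in the side crop.

Request:
{"method": "play_rows", "body": {
  "increments": [
    {"tx":1.2,"ty":-0.03,"tz":0.06,"rx":0,"ry":0,"rz":0},
    {"tx":2.6,"ty":-0.03,"tz":0.06,"rx":0,"ry":0,"rz":0},
    {"tx":4,"ty":-0.03,"tz":0.06,"rx":0,"ry":0,"rz":0},
    {"tx":5.3,"ty":-0.03,"tz":0.06,"rx":0,"ry":0,"rz":0},
    {"tx":5.75,"ty":-0.03,"tz":0.06,"rx":0,"ry":0,"rz":0},
    {"tx":5.75,"ty":-0.03,"tz":0.06,"rx":0,"ry":0,"rz":0},
    {"tx":5.75,"ty":-0.03,"tz":0.06,"rx":0,"ry":0,"rz":0}
  ]
}}

```text
time: 23.38
tool_pos: [466.9, -225.2, 8.3]
orientation: [[0.003, 0.996, 0.084], [-0.0, 0.084, -0.996], [-1.0, 0.003, 0.001]]
ft_force: [-1.2, -0.4, 0.1]
width: 0.997
```

Request:
{"method": "play_rows", "body": {
  "increments": [
    {"tx":0,"ty":0,"tz":0,"rx":0,"ry":0,"rz":0},
    {"tx":0,"ty":0,"tz":0,"rx":0,"ry":0,"rz":0},
    {"tx":0,"ty":0,"tz":0,"rx":0,"ry":0,"rz":0},
    {"tx":0,"ty":0,"tz":0,"rx":0,"ry":0,"rz":0},
    {"tx":0,"ty":0,"tz":0,"rx":0,"ry":0,"rz":0},
    {"tx":0,"ty":0,"tz":0,"rx":0,"ry":0,"rz":0},
    {"tx":0,"ty":0,"tz":0,"rx":0,"ry":0,"rz":0}
  ],
  "jaw": 15
}}

```text
time: 24.25
tool_pos: [467.1, -225.3, 8.9]
orientation: [[0.004, 0.996, 0.084], [-0.0, 0.084, -0.996], [-1.0, 0.004, 0.001]]
ft_force: [-0.4, -0.1, 5.6]
width: 0.36
```

```bash
python3 go.py 655.6,65.6,180,5
```

```text
655.6,65.6,180,5 t [ -6.82   8.52 -10.96] r [-0.04  0.01 -0.04]
t 24.25 [ 467.06 -225.32    8.86] yaw 4.808502695198623 F [-0.44 -0.14  5.55] w 0.3596367107839017 q7 0.7832949186807631
```

Request:
{"method": "play_rows", "body": {
  "increments": [
    {"tx":-1,"ty":0,"tz":0,"rx":0,"ry":0,"rz":0},
    {"tx":-2.5,"ty":0,"tz":0,"rx":0,"ry":0,"rz":0},
    {"tx":-4.2,"ty":0.4,"tz":-0.5,"rx":0,"ry":0,"rz":0},
    {"tx":-5,"ty":1.6,"tz":-2,"rx":0,"ry":0,"rz":0},
    {"tx":-5,"ty":3,"tz":-3.9,"rx":0,"ry":0,"rz":0},
    {"tx":-5,"ty":4.5,"tz":-5.8,"rx":0,"ry":0,"rz":0},
    {"tx":-5,"ty":6,"tz":-7.7,"rx":0,"ry":0,"rz":0},
    {"tx":-5,"ty":7.4,"tz":-9.5,"rx":0,"ry":0,"rz":0},
    {"tx":-5,"ty":8.52,"tz":-10.96,"rx":0,"ry":0,"rz":0},
    {"tx":-5,"ty":8.52,"tz":-10.96,"rx":0,"ry":0,"rz":0},
    {"tx":-5,"ty":8.52,"tz":-10.96,"rx":0,"ry":0,"rz":0},
    {"tx":-5,"ty":8.52,"tz":-10.96,"rx":0,"ry":0,"rz":0}
  ]
}}

```text
time: 25.75
tool_pos: [655.3, 63.2, 134.3]
orientation: [[0.003, 0.997, 0.081], [-0.002, 0.081, -0.997], [-1.0, 0.003, 0.002]]
ft_force: [0.3, -0.3, -0.8]
width: 0.36
```

```bash
python3 go.py 655.6,65.6,14,5;  python3 - <<'E'
from h import *
p,d=robot.capture("side"); cv2.imwrite("pics/s9.png",cv2.resize(p[80:280,230:430,::-1],(500,500),interpolation=cv2.INTER_CUBIC))
E
```

```text
655.6,65.6,14,5 t [ 4.81  0.01 -0.11] r [-0.07  0.02 -0.03]
t 25.75 [655.27  63.16 134.26] yaw 4.627729606849526 F [ 0.27 -0.31 -0.82] w 0.3596981318136648 q7 0.14268743016992183
```

View pics/s9.png

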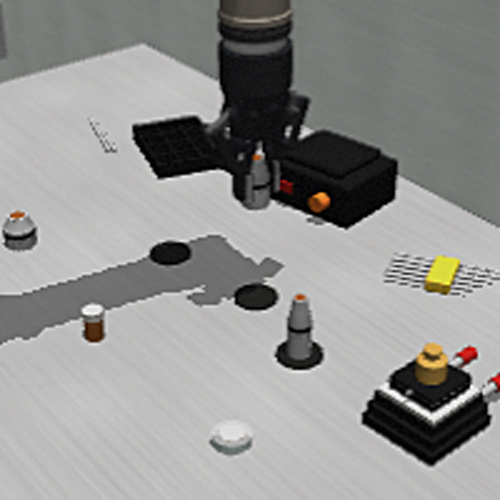

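The middle objective is upright in the jaws at (257,185), above the middle pad at (256,297). The long one stands well on its pad at (299,330).

Request:
{"method": "play_rows", "body": {
  "increments": [
    {"tx":1,"ty":0,"tz":-0.08,"rx":0,"ry":0,"rz":0},
    {"tx":2.2,"ty":0,"tz":-0.08,"rx":0,"ry":0,"rz":0},
    {"tx":3.4,"ty":0,"tz":-0.08,"rx":0,"ry":0,"rz":0},
    {"tx":4.3,"ty":0,"tz":-0.08,"rx":0,"ry":0,"rz":-0.03},
    {"tx":4.6,"ty":0,"tz":-0.08,"rx":0,"ry":0,"rz":-0.03},
    {"tx":4.7,"ty":0,"tz":-0.08,"rx":0,"ry":0,"rz":-0.03},
    {"tx":4.7,"ty":0,"tz":-0.08,"rx":0,"ry":0,"rz":-0.03},
    {"tx":4.7,"ty":0,"tz":-0.08,"rx":0,"ry":0,"rz":-0.03}
  ]
}}

```text
time: 26.8
tool_pos: [656.5, 65.3, 18.2]
orientation: [[0.003, 0.997, 0.081], [-0.001, 0.081, -0.997], [-1.0, 0.003, 0.002]]
ft_force: [0.2, -0.2, -1.3]
width: 0.36
```

```bash
python3 go.py 655.6,65.6,12.5,5
```

```text
655.6,65.6,12.5,5 t [ 0.23 -0.04 -0.02] r [-0.07  0.02 -0.03]
t 26.8 [656.52  65.27  18.18] yaw 4.638399333230983 F [ 0.21 -0.17 -1.26] w 0.359537280548433 q7 0.17677652904700447
```

Request:
{"method": "play_rows", "body": {
  "increments": [
    {"tx":0.08,"ty":-0.03,"tz":0,"rx":0,"ry":0,"rz":-0.03},
    {"tx":0.15,"ty":-0.03,"tz":0,"rx":0,"ry":0,"rz":-0.03},
    {"tx":0.2,"ty":-0.03,"tz":0,"rx":0,"ry":0,"rz":-0.03},
    {"tx":0.23,"ty":-0.03,"tz":0,"rx":0,"ry":0,"rz":-0.03},
    {"tx":0.23,"ty":-0.03,"tz":0,"rx":0,"ry":0,"rz":-0.03}
  ]
}}

```text
time: 27.42
tool_pos: [655.7, 65.2, 13.0]
orientation: [[-0.0, 0.997, 0.081], [-0.001, 0.081, -0.997], [-1.0, -0.0, 0.001]]
ft_force: [-3.1, 0.1, 3.8]
width: 0.358
```

Request:
{"method": "play_rows", "body": {
  "increments": [
    {"tx":0,"ty":0,"tz":0,"rx":0,"ry":0,"rz":0},
    {"tx":0,"ty":0,"tz":0,"rx":0,"ry":0,"rz":0},
    {"tx":0,"ty":0,"tz":0,"rx":0,"ry":0,"rz":0},
    {"tx":0,"ty":0,"tz":0,"rx":0,"ry":0,"rz":0},
    {"tx":0,"ty":0,"tz":0,"rx":0,"ry":0,"rz":0},
    {"tx":-1,"ty":0,"tz":0,"rx":0,"ry":0,"rz":0},
    {"tx":-2.6,"ty":0,"tz":0,"rx":0,"ry":0,"rz":0},
    {"tx":-4.3,"ty":0,"tz":0,"rx":0,"ry":0,"rz":0},
    {"tx":-5.2,"ty":0,"tz":0,"rx":0,"ry":0,"rz":0},
    {"tx":-5.2,"ty":0,"tz":0,"rx":0,"ry":0,"rz":0}
  ],
  "jaw": 100
}}

```text
time: 28.68
tool_pos: [657.4, 65.3, 145.5]
orientation: [[0.005, 0.997, 0.081], [-0.001, 0.081, -0.997], [-1.0, 0.005, 0.001]]
ft_force: [0.0, 0.3, -0.6]
width: 0.999
```

```bash
python3 go.py 501,348,120,5
```

```text
501,348,120,5 t [  0.98  -5.33 -11.78] r [-0.07  0.01 -0.06]
t 28.675 [657.42  65.26 145.49] yaw 4.641817186681481 F [ 0.05  0.3  -0.56] w 0.9994111894911785 q7 0.13761922073410252
```

Request:
{"method": "play_rows", "body": {
  "increments": [
    {"tx":0,"ty":-0.6,"tz":-1.3,"rx":0,"ry":0,"rz":0},
    {"tx":0.2,"ty":-1.5,"tz":-3.3,"rx":0,"ry":0,"rz":-0.05},
    {"tx":0.4,"ty":-2.4,"tz":-5.3,"rx":0,"ry":0,"rz":-0.05},
    {"tx":0.6,"ty":-3.3,"tz":-7.3,"rx":0,"ry":0,"rz":-0.05},
    {"tx":0.8,"ty":-4.2,"tz":-9.3,"rx":0,"ry":0,"rz":-0.05},
    {"tx":1,"ty":-5.33,"tz":-11.78,"rx":0,"ry":0,"rz":-0.05},
    {"tx":1,"ty":-5.33,"tz":-11.78,"rx":0,"ry":0,"rz":-0.05},
    {"tx":1,"ty":-5.33,"tz":-11.78,"rx":0,"ry":0,"rz":-0.05},
    {"tx":1,"ty":-5.33,"tz":-11.78,"rx":0,"ry":0,"rz":-0.05}
  ]
}}

```text
time: 29.8
tool_pos: [502.2, 345.2, 118.9]
orientation: [[0.001, 0.997, 0.077], [-0.003, 0.077, -0.997], [-1.0, 0.001, 0.004]]
ft_force: [0.3, 0.1, -1.1]
width: 0.998
```

```bash
python3 go.py 501,348,4,5;  python3 - <<'E'
from h import *
np.set_printoptions(precision=1,suppress=True)
for n in("top","side"):
    p,d=robot.capture(n)
    a=cv2.resize(p[100:300,140:340,::-1] if n=="top" else p[80:280,180:380,::-1],(400,400),interpolation=cv2.INTER_CUBIC)
    b=a if n=="top" else np.hstack([b,a])
cv2.imwrite("pics/s10.png",b)
E
```

```text
501,348,4,5 t [ 4.6  -0.05 -0.13] r [-0.11  0.04 -0.01]
t 29.8 [502.22 345.23 118.9 ] yaw 4.4300671145536095 F [ 0.28  0.07 -1.11] w 0.99820096746633 q7 -0.3882848379915264
```

View pics/s10.png

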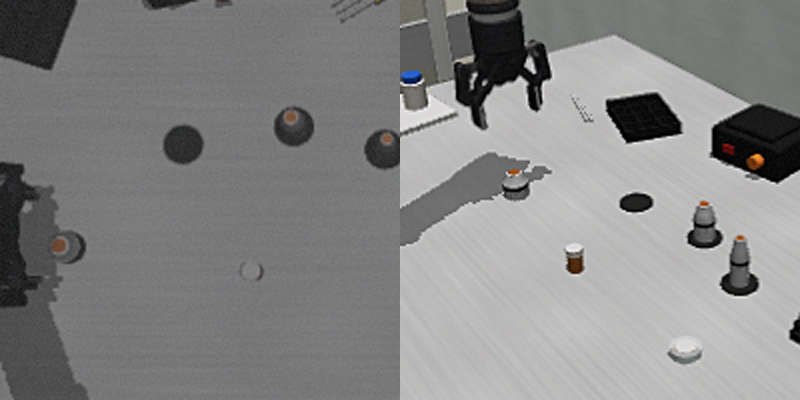

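The middle objective stands on the middle pad, at (704,225) in the side crop. The short one, at (515,185), is below the gripper.

Request:
{"method": "play_rows", "body": {
  "increments": [
    {"tx":1,"ty":-0.05,"tz":-0.1,"rx":0,"ry":0.03,"rz":0},
    {"tx":2.2,"ty":-0.05,"tz":-0.1,"rx":0,"ry":0.03,"rz":0},
    {"tx":3.4,"ty":-0.05,"tz":-0.1,"rx":0,"ry":0.03,"rz":0},
    {"tx":4.3,"ty":-0.05,"tz":-0.1,"rx":0,"ry":0.03,"rz":0},
    {"tx":4.6,"ty":-0.05,"tz":-0.1,"rx":0,"ry":0.03,"rz":0},
    {"tx":4.6,"ty":-0.05,"tz":-0.1,"rx":0,"ry":0.03,"rz":0},
    {"tx":4.6,"ty":-0.05,"tz":-0.1,"rx":0,"ry":0.03,"rz":0}
  ]
}}

```text
time: 30.78
tool_pos: [502.3, 348.0, 5.6]
orientation: [[0.004, 0.997, 0.076], [0.002, 0.076, -0.997], [-1.0, 0.004, -0.001]]
ft_force: [2.1, 0.2, 0.0]
width: 1.0
```

```bash
python3 go.py 501,348,5,5
```

```text
501,348,5,5 t [ 0.03 -0.05 -0.  ] r [-0.12 -0.02 -0.04]
t 30.775 [502.26 347.98   5.64] yaw 4.381997018880204 F [2.06 0.21 0.04] w 1.0000342501561774 q7 -0.34795443033574386
```

Request:
{"method": "play_rows", "body": {
  "increments": [
    {"tx":0,"ty":-0.03,"tz":0,"rx":0,"ry":0,"rz":0},
    {"tx":0,"ty":-0.03,"tz":0,"rx":0,"ry":0,"rz":0},
    {"tx":0,"ty":-0.03,"tz":0,"rx":0,"ry":0,"rz":0},
    {"tx":0,"ty":-0.03,"tz":0,"rx":0,"ry":0,"rz":0},
    {"tx":0,"ty":-0.03,"tz":0,"rx":0,"ry":0,"rz":0},
    {"tx":0,"ty":-0.03,"tz":0,"rx":0,"ry":0,"rz":0},
    {"tx":0,"ty":-0.03,"tz":0,"rx":0,"ry":0,"rz":0}
  ],
  "jaw": 20
}}

```text
time: 31.65
tool_pos: [501.9, 348.3, 6.4]
orientation: [[0.004, 0.997, 0.076], [0.002, 0.076, -0.997], [-1.0, 0.004, -0.002]]
ft_force: [-1.5, -0.4, 5.1]
width: 0.445
```

```bash
python3 go.py 632.1,207.2,90,5
```

```text
632.1,207.2,90,5 t [-3.33  4.78  6.02] r [-0.12 -0.02 -0.05]
t 31.65 [501.92 348.29   6.43] yaw 4.386821434268523 F [-1.53 -0.42  5.13] w 0.44513234904219573 q7 -0.348498857185537
```

Request:
{"method": "play_rows", "body": {
  "increments": [
    {"tx":-0.8,"ty":0,"tz":0,"rx":0,"ry":0,"rz":0},
    {"tx":-2,"ty":0,"tz":0,"rx":0,"ry":0,"rz":0},
    {"tx":-3.2,"ty":0.4,"tz":0.5,"rx":0,"ry":0,"rz":0},
    {"tx":-3.4,"ty":1.4,"tz":1.8,"rx":0,"ry":0,"rz":0},
    {"tx":-3.4,"ty":2.5,"tz":3.2,"rx":0,"ry":0,"rz":-0.05},
    {"tx":-3.4,"ty":3.6,"tz":4.6,"rx":0,"ry":0,"rz":-0.05},
    {"tx":-3.4,"ty":4.5,"tz":5.7,"rx":0,"ry":0,"rz":-0.05},
    {"tx":-3.4,"ty":4.78,"tz":6.02,"rx":0,"ry":0,"rz":-0.05},
    {"tx":-3.4,"ty":4.78,"tz":6.02,"rx":0,"ry":0,"rz":-0.05},
    {"tx":-3.4,"ty":4.78,"tz":6.02,"rx":0,"ry":0,"rz":-0.05},
    {"tx":-3.4,"ty":4.78,"tz":6.02,"rx":0,"ry":0,"rz":-0.05}
  ]
}}

```text
time: 33.02
tool_pos: [631.0, 209.6, 91.6]
orientation: [[-0.001, 0.997, 0.08], [0.003, 0.08, -0.997], [-1.0, -0.001, -0.004]]
ft_force: [-0.0, -0.6, -0.8]
width: 0.446
```

```bash
python3 go.py 632.1,207.2,14,5;  python3 - <<'E'
from h import *
p,d=robot.capture("side"); cv2.imwrite("pics/s11.png",cv2.resize(p[80:280,200:400,::-1],(500,500),interpolation=cv2.INTER_CUBIC))
E
```

```text
632.1,207.2,14,5 t [3.1  0.04 0.11] r [-0.09 -0.04  0.01]
t 33.025 [630.98 209.65  91.58] yaw 4.570122500724119 F [-0.   -0.63 -0.79] w 0.44630388640833735 q7 -0.07957594688943798
```

View pics/s11.png

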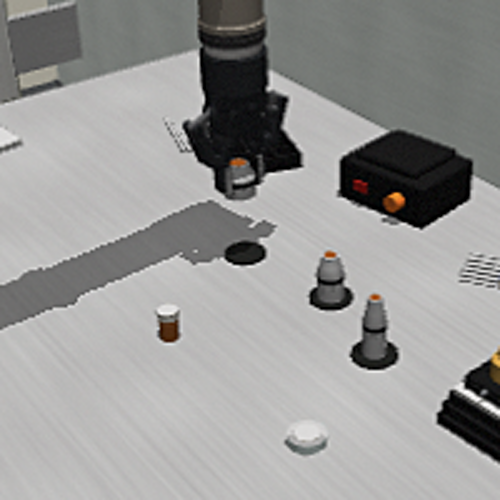

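The short objective is held upright at (238,180), above the far pad at (245,252).

Request:
{"method": "play_rows", "body": {
  "increments": [
    {"tx":0.8,"ty":0.03,"tz":0.08,"rx":0,"ry":-0.03,"rz":0},
    {"tx":1.7,"ty":0.03,"tz":0.08,"rx":0,"ry":-0.03,"rz":0},
    {"tx":2.5,"ty":0.03,"tz":0.08,"rx":0,"ry":-0.03,"rz":0},
    {"tx":2.9,"ty":0.03,"tz":0.08,"rx":0,"ry":-0.03,"rz":0},
    {"tx":3.05,"ty":0.03,"tz":0.08,"rx":0,"ry":-0.03,"rz":0},
    {"tx":3.05,"ty":0.03,"tz":0.08,"rx":0,"ry":-0.03,"rz":0},
    {"tx":3.05,"ty":0.03,"tz":0.08,"rx":0,"ry":-0.03,"rz":0}
  ]
}}

```text
time: 33.95
tool_pos: [633.0, 207.7, 16.4]
orientation: [[0.001, 0.997, 0.079], [0.001, 0.079, -0.997], [-1.0, 0.002, -0.001]]
ft_force: [-0.2, -0.7, -0.6]
width: 0.449
```

```bash
python3 go.py 632.1,207.2,10.2,5
```

```text
632.1,207.2,10.2,5 t [ 0.25 -0.04  0.02] r [-0.09 -0.01 -0.02]
t 33.95 [632.95 207.65  16.4 ] yaw 4.537425907883338 F [-0.17 -0.7  -0.55] w 0.449164902064343 q7 -0.05548005255810114
```

Request:
{"method": "play_rows", "body": {
  "increments": [
    {"tx":0.08,"ty":-0.03,"tz":0,"rx":0,"ry":0,"rz":-0.02},
    {"tx":0.15,"ty":-0.03,"tz":0,"rx":0,"ry":0,"rz":-0.02},
    {"tx":0.21,"ty":-0.03,"tz":0,"rx":0,"ry":0,"rz":-0.02},
    {"tx":0.24,"ty":-0.03,"tz":0,"rx":0,"ry":0,"rz":-0.02},
    {"tx":0.26,"ty":-0.03,"tz":0,"rx":0,"ry":0,"rz":-0.02}
  ]
}}

```text
time: 34.58
tool_pos: [632.1, 207.6, 10.6]
orientation: [[-0.001, 0.997, 0.079], [0.001, 0.079, -0.997], [-1.0, -0.001, -0.001]]
ft_force: [-2.0, -0.0, 4.1]
width: 0.448
```

Contact. I release it, rise, and back away so that both cameras see the scene.

Request:
{"method": "play_rows", "body": {
  "increments": [
    {"tx":0,"ty":0,"tz":0,"rx":0,"ry":0,"rz":0},
    {"tx":0,"ty":0,"tz":0,"rx":0,"ry":0,"rz":0},
    {"tx":0,"ty":0,"tz":0,"rx":0,"ry":0,"rz":0},
    {"tx":0,"ty":0,"tz":0,"rx":0,"ry":0,"rz":0},
    {"tx":0,"ty":0,"tz":0,"rx":0,"ry":0,"rz":0},
    {"tx":-1,"ty":0,"tz":0,"rx":0,"ry":0,"rz":0},
    {"tx":-2.6,"ty":0,"tz":0,"rx":0,"ry":0,"rz":0},
    {"tx":-4.3,"ty":0,"tz":0,"rx":0,"ry":0,"rz":0},
    {"tx":-6,"ty":-0.5,"tz":-1,"rx":0,"ry":0,"rz":0},
    {"tx":-7,"ty":-2,"tz":-3,"rx":0,"ry":0,"rz":0},
    {"tx":-7,"ty":-4,"tz":-4.5,"rx":0,"ry":0,"rz":0},
    {"tx":-7,"ty":-6,"tz":-6,"rx":0,"ry":0,"rz":0}
  ],
  "jaw": 100
}}

```text
time: 36.08
tool_pos: [473.1, 344.2, 186.4]
orientation: [[0.001, 0.997, 0.079], [0.003, 0.079, -0.997], [-1.0, 0.001, -0.003]]
ft_force: [-0.1, 0.9, 0.4]
width: 0.999
```

Request:
{"method": "play_rows", "body": {
  "increments": [
    {"tx":0,"ty":-2,"tz":-2,"rx":0,"ry":0,"rz":0},
    {"tx":0,"ty":-4,"tz":-4,"rx":0,"ry":0,"rz":0},
    {"tx":0,"ty":-6,"tz":-5,"rx":0,"ry":0,"rz":0},
    {"tx":0,"ty":-7,"tz":-6,"rx":0,"ry":0,"rz":0},
    {"tx":0,"ty":-7,"tz":-6,"rx":0,"ry":0,"rz":0}
  ]
}}

```text
time: 36.7
tool_pos: [280.8, 483.5, 186.6]
orientation: [[-0.003, 0.996, 0.09], [0.005, 0.09, -0.996], [-1.0, -0.002, -0.005]]
ft_force: [1.4, -0.1, -0.3]
width: 1.0
```

```bash
python3 go.py
python3 - <<'E'
from h import *
np.set_printoptions(precision=1,suppress=True)
for n in("top","side"):
    p,d=robot.capture(n); P=cloud(n,d); P[...,2]-=2 if n=="top" else 0
    for nm,x,y,z0,z1 in(("short",632,207,40,50),("mid",656,66,53,65),("long",626,-50,66,80),("weightknob",651,-214,86,97),("box",651,-214,55,66),("dish",487,-120,9,16)):
        q=P[(np.hypot(P[...,0]-x,P[...,1]-y)<45)&(P[...,2]>z0)&(P[...,2]<z1)]; print(n,nm,len(q),q.mean(0) if len(q) else "",((q.min(0)+q.max(0))/2)[:2] if len(q) else "", cv2.minAreaRect(q[:,:2].astype(np.float32)) if nm=="box" and len(q) else "")
    a=cv2.resize(p[100:260,190:430,::-1] if n=="top" else p[140:300,220:460,::-1],(720,480) if 0 else (450,300),interpolation=cv2.INTER_CUBIC)
    b=a if n=="top" else np.vstack([b,a])
cv2.imwrite("pics/s12.png",b)
E
```

```text
t 36.7 [280.82 483.54 186.55] yaw 5.149471286047709 F [ 1.43 -0.06 -0.35] w 0.9998332908223605 q7 -0.8803265646056665
top short 78 [630.  208.6  43.2] [630.7 207.8] 
top mid 49 [655.   66.4  57.4] [655.5  66.7] 
top long 38 [625.9 -48.9  72.5] [626.2 -49.2] 
top weightknob 48 [ 650.1 -214.6   91.2] [ 650.5 -214.2] 
top box 390 [ 649.  -212.1   59.6] [ 648.2 -213.7] ((648.0234985351562, -214.4475860595703), (62.1728401184082, 56.83484649658203), 5.267356872558594)
top dish 179 [ 486.9 -119.7   11.6] [ 487.8 -119.5] 
side short 30 [632.7 206.1  42.9] [633.  207.4] 
side mid 33 [655.6  63.8  57.5] [656.4  65.5] 
side long 31 [625.4 -52.7  71.8] [625.5 -50.6] 
side weightknob 39 [ 650.  -215.    91.4] [ 650.9 -213.7] 
side box 278 [ 643.8 -220.8   59.8] [ 649.4 -215.2] ((648.9153442382812, -213.53903198242188), (62.87215805053711, 58.59059143066406), 6.462436199188232)
side dish 139 [ 485.9 -121.3   11.5] [ 486.5 -120.8]
```

View pics/s12.png

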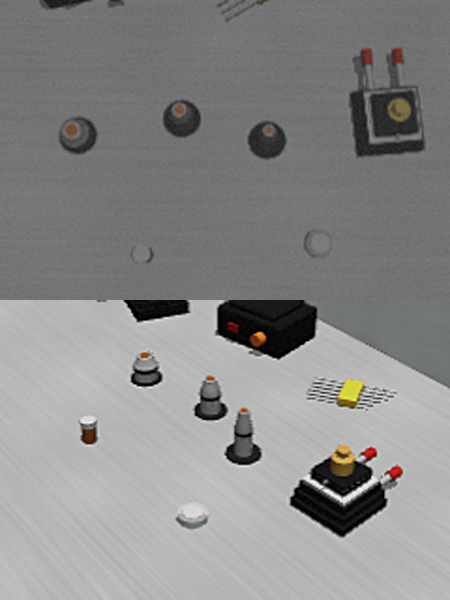

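Everything stands in place within about 3 mm and the dish has not moved. In the side part the objectives are at (145,367), (210,396) and (243,435), and the box with the weight is at (342,465). I let the arm settle, then hand in.

Request:
{"method": "play_rows", "body": {
  "increments": [
    {"tx":0,"ty":0,"tz":0,"rx":0,"ry":0,"rz":0},
    {"tx":0,"ty":0,"tz":0,"rx":0,"ry":0,"rz":0},
    {"tx":0,"ty":0,"tz":0,"rx":0,"ry":0,"rz":0}
  ]
}}

```text
time: 37.17
tool_pos: [287.6, 479.3, 186.8]
orientation: [[0.001, 0.997, 0.079], [0.002, 0.079, -0.997], [-1.0, 0.002, -0.002]]
ft_force: [0.6, -0.2, -0.9]
width: 0.997
```

```bash
python3 -c "
from workcell import robot
print(robot.close_job())"
```

```text
the job is handed in; nothing more can be done
None
```

The job is handed in at about 37 s. The box is on the stage platform with the brass weight upright on its lid. The long, middle and short objectives stand nose up on the near, middle and far pads.

Last checks, from both cameras with the arm backed away:
- **Objectives:** each stands upright within about 3 mm of its pad centre, at the height expected for standing on the pad.
- **Box:** it lies about 2–3 mm from the platform centre. The top view puts it within 0.2° of square and the side view within about 1.5°.
- **Weight:** it is within about 3 mm of the box centre.
- **Dish:** it has moved less than 1 mm.

No check failed. The two cameras disagree by up to 4 mm in places, from calibration and from seeing only one side of each thing; that is well inside the tolerances. My first move call was refused for missing keys and moved nothing. No wrist force reading passed about 6 N.

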